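Put the drone parts back in the bottom tray of the stack

ROBOT

A 6-joint arm with a two-finger parallel gripper is mounted at the origin on the work surface. World frame = base frame: x ahead of the robot, y to its left, z up, the work surface at z = 0. Lengths are in m, angles in rad, forces in N, time in s.
With the tool pointing down it reaches from about 0.25 to 0.725 m from the base axis. Payload 4 kg.
Tool frame: the origin (TCP) lies midway between the tips of the shut fingers; the grasp point (between the pads) lies 19 mm behind it (bot.grip_point_offset is the distance from the TCP to the grasp point, in m); z points along the fingers, y is the line along which they close (so a half turn about z gives the same grasp; the last joint's range is limited). The gripper opens to 85 mm and grips with 20 to 120 N. Pads are 22 mm wide; open, the fingers measure 114 mm over their backs; the gripper's body (76 mm by 85 mm) begins 54 mm behind the grasp point. The pads swing forward as they close: fully open they stand 13 mm farther back than shut.
Start: joints at [1.313, 0.241, 0.005, 1.335, 0, 1.571], TCP at [0.127, 0.483, 0.209] pointing down, gripper open.
Joint ranges: [-2.72, 2.72], [-1.05, 1.87], [-1.09, 1.28], [-1.99, 2.15], [-1.42, 1.44], [-3.14, 3.14]. Speed limits (rad/s): [2.79, 2.79, 3.14, 3.14, 3.14, 3.14].

INTERFACE

Orientations are given as a unit quaternion [x, y, z, w].
In Python, from workcell import bot gives the robot as it stands.
- The arm moves only by the tool step_arm, never from a script. Its argument "targets" is text: rows parted by semicolons, each of 7 numbers parted by spaces: the opening, from -1 (shut) to 1 (fully open), so that 0 is half open, then the shift along the world's x, y, z normalised to -1 to 1, where 1 is 0.5 m, then the turn, a rotation vector about the world's x, y, z normalised to -1 to 1, where 1 is pi/4 rad. In form: gripper x y z wx wy wz; .... A call has 1 to 10 rows; each row is the pose to reach, as a shift and turn from the pose commanded when the call began; what a row does not reach only later rows make up. A row lasts 1/12 s, in which the tool goes at most 41.7 mm and 7.16 degrees, less where a joint would pass 70% of its speed; a pose out of reach is approached as far as the arm can. A call with a number of a shift or a turn outside -1 to 1 is refused whole. A call with a gripper value outside its range is refused whole. The fingers move at their own pace and stop on an object; the grip force is fixed at half the most. Time passes only in rows, so rows that repeat a pose let the fingers close. It gives the time, the measured TCP pose, the force, the opening and the grip force at its end, in the units of the state.
- bot.get_obs(): the state, without advancing time (a new reading comes with each control period).
- bot.camera(name): name is "scene" or "top"; returns the picture (420x560x3 uint8, red, green, blue); there is no depth.
- bot.camera_info(name): a dict with "vertical_fov" (degrees; the focal length in pixels is half the picture's height over the tangent of half this angle, whatever the lens; pixels are square), "cx", "cy" (the principal point, pixels), "D" ([k1, k2, p1, p2, k3] as OpenCV has them; the pictures are not rectified), "pose" (4x4, takes a point from camera to world coordinates). Camera axes: x right, y up, looking along -z (the intrinsics and any distortion apply to the point x, -y, -z); pixel columns grow to the right and rows downward; lengths in m; the calibration is good to about 2 mm. A picture is of the moment at which its call begins. camera_info takes no time and is no camera call.
- bot.job_done(): hands the job in; it is judged then, once.
The state is a dict: "clock": time; "joint_pos": joint angles; "joint_vel": joint speeds; "tau": joint torques, N m; "eef_pos": TCP position; "tool_rot": TCP orientation; "ft_force": force on the tool from outside, world axes, zero at the start; "ft_torque": the same for the moment, N m; "grip_width": finger opening in m; "grasp_force": force on a finger pad.
Only numpy, scipy, OpenCV 4.12 (cv2) and the standard library are available. Lean on these libraries where they do the work, as an engineer would, in place of code of your own. Each camera call takes 0.05 s, during which the arm holds its last target. There are 200 camera calls.

TASK

Put every part standing on the blue mat back into its own pocket in the bottom tray of the stack, sitting fully down and upright. To get at it, lift off the two upper trays one by one and set them flat, side by side on the bench; then restack them in their old order, middle tray first, each nested fully home on the one below. Leave the bottom tray where it stands, do not tip a tray, and do not disturb the remote, the driver pot or the flat case.

Things in the scene. Friction and masses are not known exactly. Their poses are not given: they have to be found in the camera images.
- tray_bottom: lowest tray of the stack: grey, open, 200 (x) x 150 (y) x 58 mm high, origin centre of underside, walls 4 mm, inner floor at 8 mm; short ends cut down to 20 mm between the full-height corners. A lifting rib 12 mm thick runs along x through the middle, top at 52 mm. Black foam fills it up to 18 mm, with five pockets whose white floors show the part's outline. Stands loose, 0.8 kg.
- tray_mid: second tray, same shape as tray_bottom but no foam near the middle: rib bare down to the floor for 50 mm either side of its centre; white propeller blades at both ends. 0.29 to 0.5 kg, balanced. Origin centre of underside. A foot 4 mm high, 182 x 132 mm, underneath drops inside the rims of the tray below with 5 mm play: nested, its origin is 54 mm above the lower tray's; either way round.
- tray_top: uppermost tray: like tray_mid (same rib, same foot, same mass, nests the same way, 54 mm above tray_mid's origin), but with black control sticks up to 45 mm high at its +x end and white curved brackets at its -x end. Origin centre of underside.
- pocket_big (a point): point on the floor of the big round pocket in the foam of tray_bottom, 8 mm above the tray's underside; 56 mm across, for motor_big. The pocket is 10 mm deep and its centre lies in the tray's frame at (-62, 38.5) mm. 
- pocket_small1 (a point): point on the floor of the first small round pocket in the foam of tray_bottom, 8 mm above the tray's underside; 42 mm across, for a small motor. The pocket is 10 mm deep and its centre lies in the tray's frame at (6, 38.5) mm. Either small motor may go in either small pocket.
- pocket_small2 (a point): point on the floor of the second small round pocket in the foam of tray_bottom, 8 mm above the tray's underside; 42 mm across, for a small motor. The pocket is 10 mm deep and its centre lies in the tray's frame at (70, 38.5) mm. Either small motor may go in either small pocket.
- pocket_camera (a point): point on the floor of the squarish pocket in the foam of tray_bottom, 8 mm above the tray's underside; 52 (tray x) x 60 (tray y) mm, for the camera. The pocket is 10 mm deep and its centre lies in the tray's frame at (-52, -38.5) mm. The camera's y lies along the tray's y, lens either way.
- pocket_battery (a point): point on the floor of the long rectangular pocket in the foam of tray_bottom, 8 mm above the tray's underside; 48 (tray x) x 65 (tray y) mm, for the battery. The pocket is 10 mm deep and its centre lies in the tray's frame at (46, -38.5) mm. The battery's y lies along the tray's y, either way round.
- motor_small1: small drone motor standing upright: metal cylinder 30 mm diameter, 30 mm high, with a hub 10 mm across and 6 mm high on top; origin at the centre of its underside; 58 g. May be absent.
- motor_small2: second small motor, identical to the first. May be absent.
- motor_big: larger drone motor standing upright: metal cylinder 44 mm diameter, 33 mm high, with a hub 14 mm across and 7 mm high on top; origin at the centre of its underside; 0.10 to 0.17 kg. May be absent.
- camera: white gimbal camera block, 40 (its x) x 48 (its y, including a dark lens 8 mm proud at +y) x 38 mm high; origin at the centre of its underside; flat sides at x = +-20 mm; 110 g. May be absent.
- battery: grey drone battery block, 36 (its x) x 56 (its y) x 40 mm high, gold contacts on top; origin at the centre of its underside; 0.13 to 0.21 kg. May be absent.
- mat: blue repair mat fixed to the bench, 270 (x) x 250 (y) x 3 mm, origin at its centre underneath; the loose parts stand on it. It and the stack lie on opposite sides of the robot's x axis; the bench between them is clear.
- remote: bystander: white remote control, 95 x 150 mm, 110 mm high with its screen holder, origin at the centre of its underside.
- driver_pot: bystander: black pot of screwdrivers, 68 mm across, 155 mm high, origin at the centre of its underside.
- filter_case: bystander: flat black case, 70 x 100 x 36 mm, origin at the centre of its underside.
Things that resemble listed ones, but are neither listed nor needed, are in the scene too. What is shaped like the motor_small2 but turquoise is not meant. What is shaped like the motor_small1 but brown is not meant.

How it is judged:
On the way, in this order (a step that is already met when the one before it is completed fails the run):
1. both upper trays stand flat on the bench beside the bottom tray (height (world z) of each of tray_mid, tray_top below 0.01 m and angle between each of tray_mid, tray_top's own z axis and vertical below 0.06 rad and horizontal distance between each of tray_mid, tray_top and tray_bottom above 0.14 m and linear speed of each of tray_mid, tray_top below 0.03 m/s), for 0.2 s.
2. every part that is present sits upright in its own pocket of the bottom tray ((horizontal distance between motor_small1 and pocket_small1 below 0.01 m or horizontal distance between motor_small1 and pocket_small2 below 0.01 m) and z of motor_small1 in the frame of tray_bottom between 0.004 and 0.0115 m and angle between each of motor_small1, motor_small2, motor_big, camera, battery's own z axis and vertical below 0.12 rad and (horizontal distance between motor_small2 and pocket_small1 below 0.01 m or horizontal distance between motor_small2 and pocket_small2 below 0.01 m) and z of motor_small2 in the frame of tray_bottom between 0.004 and 0.0115 m and horizontal distance between motor_big and pocket_big below 0.01 m and z of motor_big in the frame of tray_bottom between 0.004 and 0.0115 m and horizontal distance between camera and pocket_camera below 0.01 m and z of camera in the frame of tray_bottom between 0.004 and 0.0115 m and horizontal distance between battery and pocket_battery below 0.01 m and z of battery in the frame of tray_bottom between 0.004 and 0.0115 m), for 0.2 s.
At the end, for the whole second after the job is handed in: Each part upright in its own pocket (10 mm of centre, 3.5 mm of its floor, 0.12 rad); tray_mid nested on tray_bottom, tray_top on tray_mid (origin 50 to 56.5 mm above the lower one's, within 12 mm and 0.12 rad, either way round); tray_bottom within 30 mm of its start; all at rest (all of step 2 and z of tray_mid in the frame of tray_bottom between 0.05 and 0.0565 m and horizontal distance between tray_mid and tray_bottom below 0.012 m and angle between the x axis of tray_mid and the x axis of tray_bottom, either way round below 0.12 rad and z of tray_top in the frame of tray_mid between 0.05 and 0.0565 m and horizontal distance between tray_top and tray_mid below 0.012 m and angle between the x axis of tray_top and the x axis of tray_mid, either way round below 0.12 rad and distance of tray_bottom from where it was at the start of the episode below 0.03 m and angle between tray_bottom's own z axis and vertical below 0.05 rad and linear speed of each of tray_mid, tray_top, tray_bottom, motor_small1, motor_small2, motor_big, camera, battery below 0.02 m/s); the robot touches nothing.
It fails at once if a bystander (remote, driver pot or flat case) is moved more than 30 mm (distance of any of remote, driver_pot, filter_case from where it was at the start of the episode above 0.03 m).
It fails at once if a tray tips by more than 0.6 rad (angle between any of tray_mid, tray_top, tray_bottom's own z axis and vertical above 0.6 rad).
Of motor_small1, motor_small2, motor_big, camera, battery only 3 to 5 are there at a start; the rules pass over those that are not, and their reading is None.
At some moment in a run one of motor_small1, motor_small2, motor_big, camera, battery may be knocked a few centimetres aside while the robot is not near it.
It also fails if it takes over 210 s, if anything falls off the work surface, if the arm or the gripper's body presses on something with over 40 N, if the wrist force passes 120 N, or if a joint passes its speed limit or range.

## Working session

There is one attempt and no reset: what is moved stays moved. The work goes in short steps, Python scripts to look and compute and a tool call to move; the robot and the scene stay as the last step left them, time stands still between calls to the robot, and variables do not carry over. Pictures are saved under pics/ and viewed, at most 14 in all, crops included, and the job is handed in when it is done.

Besides the shell and the picture viewer there is one more tool, called after ">>>" as name(argument=value, ...) on one line, values as JSON. step_arm: Moves the arm, as the interface text tells. Scaled input: -1 to 1 covers 0.5 m each way for a shift and pi/4 rad each way for a turn. Its arguments: {"type":"object","properties":{"targets":{"type":"string"}},"required":["targets"]}

```bash
mkdir -p pics; cat > h.py <<'E'
import numpy as np, cv2
from workcell import bot
def K(n):
    i=bot.camera_info(n); f=210/np.tan(np.radians(i["vertical_fov"])/2)
    return np.array([[f,0,i["cx"]],[0,f,i["cy"]],[0,0,1]]),np.array(i["D"],float),np.array(i["pose"])
def p2w(n,uv,z):
    k,D,T=K(n); u=cv2.undistortPoints(np.array(uv,float).reshape(-1,1,2),k,D).reshape(-1,2)
    d=np.c_[u[:,0],-u[:,1],-np.ones(len(u))]@T[:3,:3].T; o=T[:3,3]
    return o+d*((z-o[2])/d[:,2])[:,None]
def w2p(n,P):
    k,D,T=K(n); c=(np.array(P,float).reshape(-1,3)-T[:3,3])@T[:3,:3]
    return cv2.projectPoints(c*[1,-1,-1],np.zeros(3),np.zeros(3),k,D)[0].reshape(-1,2)
def snap(n,f):
    im=bot.camera(n); cv2.imwrite("pics/"+f,im[...,::-1]); return im
E
python3 - <<'E'
from h import *
for n in("top","scene"):
    snap(n,n+"0.png"); print(n,np.round(K(n)[2],3).tolist(),K(n)[0][0,0],K(n)[1])
o=bot.get_obs(); print({k:np.round(v,3) for k,v in o.items()})
E
```

```text
top [[-0.006, 0.981, -0.196, 0.306], [-1.0, -0.01, -0.022, 0.047], [-0.023, 0.196, 0.98, 1.236], [0.0, 0.0, 0.0, 1.0]] 509.814400389607 [-0.04074067  0.          0.          0.          0.        ]
scene [[0.18, -0.715, 0.676, 1.45], [0.984, 0.129, -0.126, -0.094], [0.002, 0.688, 0.726, 1.09], [0.0, 0.0, 0.0, 1.0]] 449.28220292001896 [0.04167445 0.         0.         0.         0.        ]
{'clock': np.float64(0.1), 'joint_pos': array([1.313, 0.241, 0.004, 1.335, 0.   , 1.571]), 'joint_vel': array([ 0.   , -0.   ,  0.001, -0.   , -0.   , -0.001]), 'tau': array([ 1.0000e-03, -3.7314e+01,  2.5301e+01,  1.1000e-02, -0.0000e+00,
       -0.0000e+00]), 'eef_pos': array([0.127, 0.483, 0.208]), 'tool_rot': array([ 0.129,  0.992, -0.001, -0.   ]), 'ft_force': array([-0.461,  0.763, -0.293]), 'ft_torque': array([-0.002,  0.008,  0.012]), 'grasp_force': np.float64(0.0), 'grip_width': np.float64(0.085)}
```

View pics/top0.png

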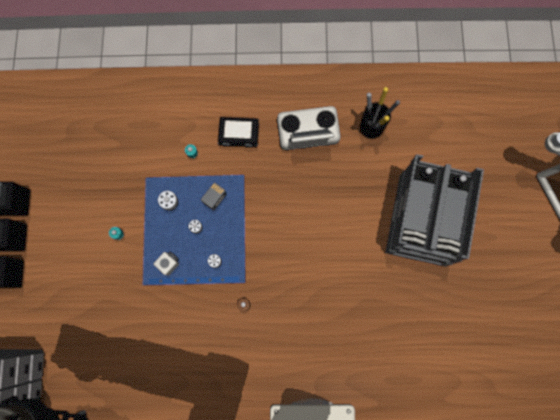

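View pics/scene0.png

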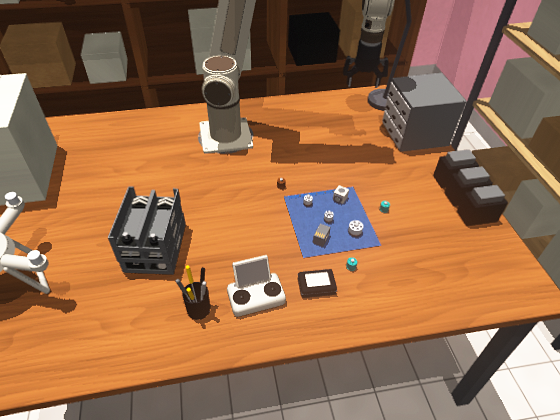

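The top view shows all 5 parts on the mat: big motor (167,200), battery (214,195), small motors (195,226) and (214,261), camera (165,263). The stack is at (435,212), sticks toward far x. The brown decoy is at (244,304) and the turquoise ones are off the mat.

```bash
python3 - <<'E'
from h import *
im=cv2.imread("pics/top0.png")
a=cv2.resize(im[170:290,138:252],None,fx=3.5,fy=3.5,interpolation=cv2.INTER_CUBIC)
b=cv2.resize(im[150:270,380:490],None,fx=3.5,fy=3.5,interpolation=cv2.INTER_CUBIC)
cv2.imwrite("pics/c0.png",np.hstack([a,b])); print(a.shape,b.shape)
print(p2w("top",[(315,410),(145,177),(244,177),(244,284),(145,284)],0.003).round(3))
print(p2w("top",[(244,304),(191,150),(238,132),(308,128),(374,122),(116,233)],0.03).round(3))
E
```

```text
(420, 399, 3) (420, 385, 3)
[[ 0.084 -0.007  0.003]
 [ 0.642  0.411  0.003]
 [ 0.639  0.16   0.003]
 [ 0.373  0.158  0.003]
 [ 0.374  0.399  0.003]]
[[ 0.325  0.155  0.03 ]
 [ 0.702  0.29   0.03 ]
 [ 0.748  0.174  0.03 ]
 [ 0.756 -0.001  0.03 ]
 [ 0.77  -0.166  0.03 ]
 [ 0.495  0.467  0.03 ]]
```

View pics/c0.png

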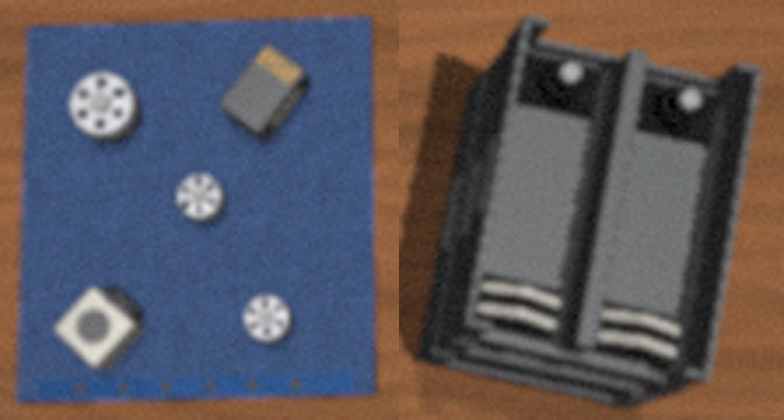

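```bash
cat >> h.py <<'E'
from scipy.optimize import least_squares
def rect(a,b): return np.array([[a,b],[a,-b],[-a,-b],[-a,b]])
def place(p,L,z):
    c,s=np.cos(p[2]),np.sin(p[2]); L=np.atleast_2d(L); return np.c_[p[0]+c*L[:,0]-s*L[:,1],p[1]+s*L[:,0]+c*L[:,1],np.full(len(L),z)]
def fit(L,z,uv,p0,n="top"):
    r=least_squares(lambda p:(w2p(n,place(p,L,z))-uv).ravel(),p0); return r.x,np.sqrt(np.mean(r.fun**2))
E
python3 - <<'E'
from h import *
m=lambda p:np.array([((u+.5)/3.5-.5+138,(v+.5)/3.5-.5+170) for u,v in p])
s=lambda p:np.array([((u-399+.5)/3.5-.5+380,(v+.5)/3.5-.5+150) for u,v in p])
for nm,uv,z in(("big",(101,104),.036),("bighub",(102,103),.043),("s1",(199,196),.033),("s2",(266,316),.033)): print(nm,p2w("top",m([uv]),z).round(4))
# local +x ~ image up ; order (+,+)=up-left,(+,-)=up-right,(-,-)
t,e=fit(rect(.1,.075)[:3],.166,s([(526,18),(758,68),(708,380)]),[.48,-.3,0]);print("top",t.round(4),e)
t2,e=fit(np.array([[.1,0],[-.1,0]]),.160,s([(637,53),(590,350)]),[.48,-.3,0]);print("rib",t2.round(4),e)
b,e=fit(rect(.018,.028),.043,m([(304,80),(262,130),(222,100),(267,46)]),[.6,.23,-.9]);print("bat",b.round(4),e)
c,e=fit(rect(.02,.02),.041,m([(138,322),(98,368),(53,328),(95,287)]),[.42,.35,-.8]);print("cam",c.round(4),e)
im=cv2.imread("pics/top0.png"); im=cv2.resize(im[140:300,130:500],None,fx=2.15,fy=2.15,interpolation=cv2.INTER_CUBIC)
def d(P,col): cv2.polylines(im,[np.int32((w2p("top",P)-[130,140]+.5)*2.15)],True,col,1)
for k,col in((.166,(0,255,0)),(.112,(0,255,255)),(.058,(0,0,255))): d(place(t,rect(.1,.075),k),col)
d(place(t,rect(.1,.006),.160),(255,255,0))
d(place(b,rect(.018,.028),.043),(0,0,255)); d(place(c,rect(.02,.02),.041),(0,0,255))
cv2.imwrite("pics/ov0.png",im)
E
```

```text
big [[0.576  0.3455 0.036 ]]
bighub [[0.5752 0.3431 0.043 ]]
s1 [[0.5112 0.2758 0.033 ]]
s2 [[0.4283 0.228  0.033 ]]
top [ 0.5274 -0.2772 -0.2392] 0.6330349014448879
rib [ 0.5265 -0.2789 -0.2222] 1.5234237312589896
bat [ 0.5839  0.231  -2.2538] 1.3830010767334262
cam [ 0.4214  0.342  -2.2862] 0.34529273289454054
```

View pics/ov0.png

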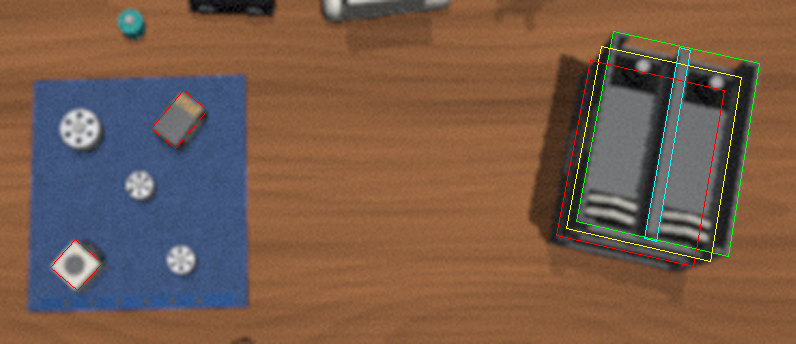

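The overlay fits: the stack is at about (0.527, -0.277) with yaw -0.24. I'm moving above it now.

>>> step_arm(targets="1 0.4 -0.76 0.09 0 0 0.024; 1 0.4 -0.76 0.09 0 0 0.024; 1 0.4 -0.76 0.09 0 0 0.024; 1 0.4 -0.76 0.09 0 0 0.024; 1 0.4 -0.76 0.09 0 0 0.024; 1 0.4 -0.76 0.09 0 0 0.024; 1 0.4 -0.76 0.09 0 0 0.024; 1 0.4 -0.76 0.09 0 0 0.024; 1 0.4 -0.76 0.09 0 0 0.024; 1 0.4 -0.76 0.09 0 0 0.024")

```text
clock: 0.93
eef_pos: [0.3206, 0.1148, 0.2523]
tool_rot: [0.119, 0.993, 0.0, 0.0]
ft_force: [1.0, 0.4, 0.7]
grip_width: 0.0854
grasp_force: 0.0
```

>>> step_arm(targets="1 0.4 -0.76 0 0 0 0; 1 0.4 -0.76 0 0 0 0; 1 0.4 -0.76 0 0 0 0; 1 0.4 -0.76 0 0 0 0; 1 0.4 -0.76 0 0 0 0; 1 0.4 -0.76 0 0 0 0; 1 0.4 -0.76 0 0 0 0; 1 0.4 -0.76 0 0 0 0; 1 0.4 -0.76 0 0 0 0; 1 0.4 -0.76 0 0 0 0")

```text
clock: 1.77
eef_pos: [0.5148, -0.2539, 0.2515]
tool_rot: [0.119, 0.993, 0.0, -0.0]
ft_force: [0.6, 0.4, -0.3]
grip_width: 0.0856
grasp_force: 0.0
```

>>> step_arm(targets="1 0 0 0 0 0 0; 1 0 0 0 0 0 0; 1 0 0 0 0 0 0")

```text
clock: 2.02
eef_pos: [0.5139, -0.2517, 0.251]
tool_rot: [0.119, 0.993, 0.001, -0.001]
ft_force: [-0.6, 0.5, 0.0]
grip_width: 0.0854
grasp_force: 0.0
```

>>> step_arm(targets="1 0.026 -0.052 0 0 0 0; 1 0.026 -0.052 -0.08 0 0 0; 1 0.026 -0.052 -0.16 0 0 0; 1 0.026 -0.052 -0.21 0 0 0; 1 0.026 -0.052 -0.25 0 0 0; 1 0.026 -0.052 -0.25 0 0 0; 1 0.026 -0.052 -0.25 0 0 0")

```text
clock: 2.6
eef_pos: [0.5266, -0.2762, 0.1273]
tool_rot: [0.118, 0.993, 0.0, -0.001]
ft_force: [-0.5, -0.7, 1.4]
grip_width: 0.0853
grasp_force: 0.0
```

>>> step_arm(targets="-1 0 0 0 0 0 0; -1 0 0 0 0 0 0; -1 0 0 0 0 0 0; -1 0 0 0 0 0 0; -1 0 0 0 0 0 0; -1 0 0 0 0 0 0; -1 0 0 0 0 0 0; -1 0 0 0 0 0 0")

```text
clock: 3.27
eef_pos: [0.5278, -0.2784, 0.1279]
tool_rot: [0.119, 0.993, -0.0, 0.0]
ft_force: [-2.0, 0.0, 4.8]
grip_width: 0.0101
grasp_force: 60.1
```

>>> step_arm(targets="-1 0 0 0.02 0 0 0; -1 0 0 0.05 0 0 0; -1 0 0 0.1 0 0 0; -1 0 0 0.15 0 0 0; -1 0 0 0.2 0 0 0; -1 0 0 0.2 0 0 0; -1 0 0 0.2 0 0 0")

```text
clock: 3.85
eef_pos: [0.5282, -0.2782, 0.228]
tool_rot: [0.119, 0.993, -0.0, 0.001]
ft_force: [-0.5, -0.2, -4.3]
grip_width: 0.0099
grasp_force: 59.2
```

>>> step_arm(targets="-1 -0.02 0.025 0 0 0 -0.08; -1 -0.05 0.06 0 0 0 -0.2; -1 -0.08 0.1 0 0 0 -0.32; -1 -0.11 0.14 0 0 0 -0.45; -1 -0.14 0.18 0 0 0 -0.58; -1 -0.17 0.22 0 0 0 -0.71; -1 -0.2 0.25 0 0 0 -0.85; -1 -0.2 0.25 0 0 0 -0.85")

```text
clock: 4.52
eef_pos: [0.4227, -0.1496, 0.2247]
tool_rot: [0.438, 0.899, 0.0, -0.004]
ft_force: [-1.3, 0.3, -4.0]
grip_width: 0.0097
grasp_force: 59.2
```

>>> step_arm(targets="-1 -0.02 0.025 0 0 0 -0.08; -1 -0.05 0.06 0 0 0 -0.2; -1 -0.08 0.1 0 0 0 -0.32; -1 -0.11 0.14 -0.04 0 0 -0.45; -1 -0.14 0.18 -0.08 0 0 -0.58; -1 -0.17 0.22 -0.14 0 0 -0.71; -1 -0.2 0.246 -0.2 0 0 -0.846; -1 -0.206 0.246 -0.26 0 0 -0.846; -1 -0.206 0.246 -0.3 0 0 -0.846; -1 -0.206 0.246 -0.3 0 0 -0.846")

```text
clock: 5.35
eef_pos: [0.3188, -0.0293, 0.0726]
tool_rot: [0.707, 0.708, -0.004, -0.004]
ft_force: [-1.1, -0.0, -3.4]
grip_width: 0.0097
grasp_force: 59.3
```

>>> step_arm(targets="-1 0.01 0 -0.04 0 0 0; -1 0.01 0 -0.07 0 0 0; -1 0.01 0 -0.09 0 0 0; -1 0.01 0 -0.1 0 0 0; -1 0.01 0 -0.105 0 0 0; -1 0.01 0 -0.105 0 0 0; -1 0.01 0 -0.105 0 0 0")

```text
clock: 5.93
eef_pos: [0.3302, -0.0301, 0.0252]
tool_rot: [0.707, 0.707, 0.0, 0.0]
ft_force: [-0.1, -1.2, -4.3]
grip_width: 0.0096
grasp_force: 59.3
```

>>> step_arm(targets="-1 0 0 -0.005 0 0 0; -1 0 0 -0.01 0 0 0; -1 0 0 -0.012 0 0 0; -1 0 0 -0.012 0 0 0")

```text
clock: 6.27
eef_pos: [0.3304, -0.03, 0.0198]
tool_rot: [0.707, 0.707, 0.001, 0.001]
ft_force: [-2.2, -0.6, 9.2]
grip_width: 0.0096
grasp_force: 60.9
```

>>> step_arm(targets="1 0 0 0 0 0 0; 1 0 0 0 0 0 0; 1 0 0 0 0 0 0; 1 0 0 0 0 0 0; 1 0 0 0.08 0 0 0; 1 0 0 0.16 0 0 0; 1 0 0 0.24 0 0 0; 1 0 0 0.32 0 0 0; 1 0 0 0.36 0 0 0")

```text
clock: 7.02
eef_pos: [0.3315, -0.0301, 0.2031]
tool_rot: [0.707, 0.707, 0.002, 0.003]
ft_force: [2.1, 0.7, -0.9]
grip_width: 0.0848
grasp_force: 0.0
```

>>> step_arm(targets="1 0.2 -0.25 0 0 0 0.85; 1 0.2 -0.25 0 0 0 0.85; 1 0.2 -0.25 0 0 0 0.85; 1 0.2 -0.25 0 0 0 0.85; 1 0.2 -0.25 0 0 0 0.85; 1 0.2 -0.25 0 0 0 0.85")

```text
clock: 7.52
eef_pos: [0.4307, -0.1569, 0.1975]
tool_rot: [0.435, 0.9, -0.0, -0.001]
ft_force: [-0.7, -1.0, 0.5]
grip_width: 0.0855
grasp_force: 0.0
```

>>> step_arm(targets="1 0.2 -0.25 0 0 0 0.846; 1 0.2 -0.25 0 0 0 0.846; 1 0.2 -0.25 0 0 0 0.846; 1 0.2 -0.25 0 0 0 0.846; 1 0.2 -0.25 0 0 0 0.846; 1 0.2 -0.25 0 0 0 0.846; 1 0.2 -0.25 0 0 0 0.846; 1 0.2 -0.25 0 0 0 0.846")

```text
clock: 8.18
eef_pos: [0.5293, -0.2799, 0.198]
tool_rot: [0.12, 0.993, 0.0, -0.001]
ft_force: [0.1, 1.1, -0.0]
grip_width: 0.0851
grasp_force: 0.0
```

```bash
python3 - <<'E'
from h import *
im=snap("top","t1.png")
cv2.imwrite("pics/t1c.png",cv2.resize(im[130:300,250:500,::-1],None,fx=3,fy=3,interpolation=cv2.INTER_CUBIC))
E
```

```text
(no output)
```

View pics/t1c.png

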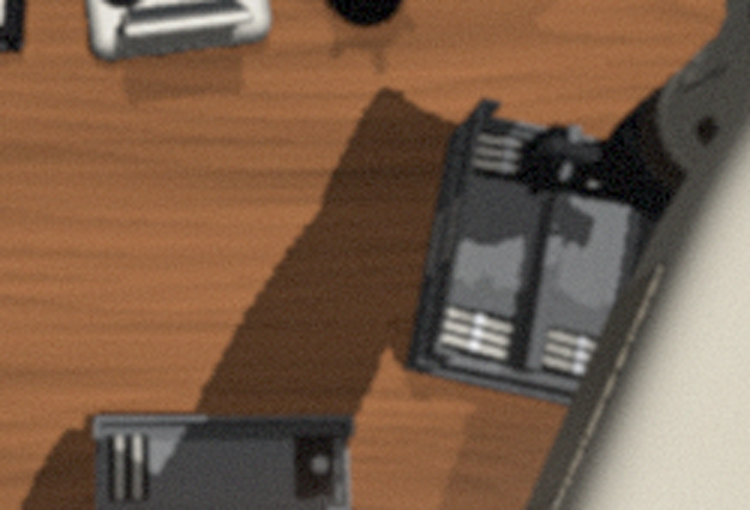

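The top tray sits flat and the mid tray is exposed at about the expected place (corner near (413,163)). Grasping it now.

>>> step_arm(targets="1 0 0 -0.08 0 0 0; 1 0 0 -0.16 0 0 0; 1 0 0 -0.21 0 0 0; 1 0 0 -0.25 0 0 0; 1 0 0 -0.252 0 0 0; 1 0 0 -0.252 0 0 0")

```text
clock: 8.73
eef_pos: [0.5286, -0.2791, 0.0721]
tool_rot: [0.119, 0.993, 0.0, -0.001]
ft_force: [-0.3, -0.6, 0.3]
grip_width: 0.0855
grasp_force: 0.0
```

>>> step_arm(targets="-1 0 0 0 0 0 0; -1 0 0 0 0 0 0; -1 0 0 0 0 0 0; -1 0 0 0 0 0 0; -1 0 0 0 0 0 0; -1 0 0 0 0 0 0; -1 0 0 0 0 0 0; -1 0 0 0 0 0 0")

```text
clock: 9.4
eef_pos: [0.5299, -0.2803, 0.0735]
tool_rot: [0.119, 0.993, -0.0, 0.001]
ft_force: [-1.1, -0.2, 3.9]
grip_width: 0.01
grasp_force: 61.0
```

>>> step_arm(targets="-1 0 0 0.02 0 0 0; -1 0 0 0.05 0 0 0; -1 0 0 0.1 0 0 0; -1 0 0 0.15 0 0 0; -1 0 0 0.2 0 0 0; -1 0 0 0.24 0 0 0; -1 0 0 0.24 0 0 0")

```text
clock: 9.98
eef_pos: [0.5316, -0.2809, 0.1974]
tool_rot: [0.119, 0.993, -0.001, 0.004]
ft_force: [0.5, 0.2, -1.5]
grip_width: 0.0101
grasp_force: 60.1
```

>>> step_arm(targets="-1 0 0.03 0 0 0 -0.08; -1 0 0.07 0 0 0 -0.2; -1 0 0.11 0 0 0 -0.32; -1 0 0.15 0 0 0 -0.45; -1 -0.01 0.19 0 0 0 -0.58; -1 -0.02 0.23 0 0 0 -0.71; -1 -0.026 0.25 0 0 0 -0.85; -1 -0.026 0.25 0 0 0 -0.85")

```text
clock: 10.65
eef_pos: [0.5146, -0.1522, 0.1907]
tool_rot: [0.438, 0.899, 0.0, -0.002]
ft_force: [0.1, -0.2, -4.4]
grip_width: 0.0104
grasp_force: 60.0
```

>>> step_arm(targets="-1 0 0.03 0 0 0 -0.08; -1 0 0.07 0 0 0 -0.2; -1 0 0.11 0 0 0 -0.32; -1 0 0.15 -0.04 0 0 -0.45; -1 -0.01 0.19 -0.08 0 0 -0.58; -1 -0.02 0.23 -0.14 0 0 -0.71; -1 -0.026 0.25 -0.2 0 0 -0.846; -1 -0.026 0.25 -0.26 0 0 -0.846; -1 -0.026 0.25 -0.28 0 0 -0.846; -1 -0.026 0.25 -0.28 0 0 -0.846")

```text
clock: 11.48
eef_pos: [0.5, -0.0301, 0.0489]
tool_rot: [0.707, 0.708, -0.003, -0.003]
ft_force: [-0.3, -0.1, -2.8]
grip_width: 0.0097
grasp_force: 60.0
```

>>> step_arm(targets="-1 0 0 -0.02 0 0 0; -1 0 0 -0.04 0 0 0; -1 0 0 -0.05 0 0 0; -1 0 0 -0.054 0 0 0; -1 0 0 -0.058 0 0 0; -1 0 0 -0.06 0 0 0; -1 0 0 -0.06 0 0 0")

```text
clock: 12.07
eef_pos: [0.5039, -0.03, 0.0229]
tool_rot: [0.707, 0.707, 0.0, 0.0]
ft_force: [-0.7, 0.4, -3.4]
grip_width: 0.01
grasp_force: 60.0
```

>>> step_arm(targets="-1 0 0 -0.003 0 0 0; -1 0 0 -0.006 0 0 0; -1 0 0 -0.006 0 0 0")

```text
clock: 12.32
eef_pos: [0.5035, -0.0299, 0.0196]
tool_rot: [0.707, 0.707, 0.0, 0.0]
ft_force: [-0.4, -0.2, -3.5]
grip_width: 0.0098
grasp_force: 60.0
```

```bash
python3 - <<'E'
from h import *
o=bot.get_obs();print(o["eef_pos"],o["ft_force"])
E
```

```text
[ 0.50354506 -0.02993687  0.01960452] [-0.35528879 -0.24738283 -3.49289493]
```

>>> step_arm(targets="-1 0 0 -0.003 0 0 0; -1 0 0 -0.003 0 0 0; 1 0 0 -0.003 0 0 0; 1 0 0 -0.003 0 0 0; 1 0 0 -0.003 0 0 0; 1 0 0 -0.003 0 0 0; 1 0 0 0.08 0 0 0; 1 0 0 0.16 0 0 0; 1 0 0 0.24 0 0 0; 1 0 0 0.3 0 0 0")

```text
clock: 13.15
eef_pos: [0.5045, -0.03, 0.1729]
tool_rot: [0.707, 0.707, 0.001, 0.001]
ft_force: [1.5, -0.2, 0.3]
grip_width: 0.0856
grasp_force: 0.0
```

>>> step_arm(targets="1 -0.15 0.516 0 0 0 -0.304; 1 -0.15 0.516 0 0 0 -0.304; 1 -0.15 0.516 0 0 0 -0.304; 1 -0.15 0.516 0 0 0 -0.304; 1 -0.15 0.516 0 0 0 -0.304; 1 -0.15 0.516 0 0 0 -0.304; 1 -0.15 0.516 0 0 0 -0.304; 1 -0.15 0.516 0 0 0 -0.304; 1 -0.15 0.516 0 0 0 -0.304")

```text
clock: 13.9
eef_pos: [0.428, 0.2294, 0.1695]
tool_rot: [0.785, 0.619, -0.0, 0.0]
ft_force: [-0.0, -0.0, 0.0]
grip_width: 0.0853
grasp_force: 0.0
```

```bash
python3 - <<'E'
from h import *
im=snap("top","t2.png")[...,::-1]
a=cv2.resize(im[150:290,375:490],None,fx=4,fy=4,interpolation=cv2.INTER_CUBIC)
b=cv2.resize(im[160:440,135:380],None,fx=1.35,fy=1.35,interpolation=cv2.INTER_CUBIC);b=cv2.copyMakeBorder(b,0,max(0,560-b.shape[0]),0,0,cv2.BORDER_CONSTANT)
print(a.shape,b.shape);cv2.imwrite("pics/t2c.png",np.hstack([a,b]))
E
```

```text
(560, 460, 3) (560, 331, 3)
```

View pics/t2c.png

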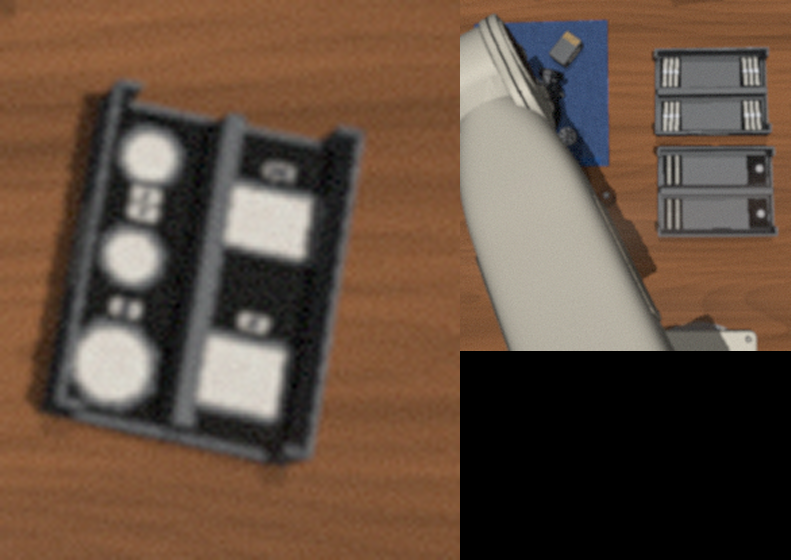

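The bottom tray shows its big pocket lower-left at (115,365) in the crop. So tray +x points up in the image, as expected. Both upper trays lie flat side by side.

```bash
cat > tray.py <<'E'
from h import *
im=cv2.imread("pics/t2.png")
def c2(p): return np.array([((u+.5)/4-.5+375,(v+.5)/4-.5+150) for u,v in p])
L=np.array([[-.062,.0385],[.006,.0385],[.070,.0385],[-.052,-.0385],[.046,-.0385]])
g=cv2.cvtColor(im,cv2.COLOR_BGR2GRAY); m=(g>140).astype(np.uint8); m[:,:375]=0;m[:,490:]=0;m[:150]=0;m[290:]=0
n,l,s,c=cv2.connectedComponentsWithStats(m); idx=[i for i in range(1,n) if s[i,4]>80]; print(c[idx].round(1).tolist())
P0=w2p("top",place([.527,-.277,-.239],L,.013)); uv=[c[min(idx,key=lambda i:np.hypot(*(c[i]-p)))] for p in P0]
t,e=fit(L,.013,np.array(uv),[.527,-.277,-.239]);print("pockets",t.round(4),e)
t2,e=fit(rect(.1,.075),.058,c2([(114,86),(362,132),(312,455),(48,408)]),t);print("rim",t2.round(4),e)
tm=(t+t2)/2
print(np.c_[place(t,L,0)[:,:2],place(t2,L,0)[:,:2]].round(4))
E
python3 tray.py
```

```text
[[412.1, 188.8], [441.5, 205.0], [407.4, 213.8], [402.6, 240.6], [434.6, 243.6]]
pockets [ 0.5244 -0.2764 -0.2333] 0.0988853250199981
rim [ 0.5234 -0.2749 -0.2213] 0.9363321364751214
[[ 0.473  -0.2246  0.4714 -0.2237]
 [ 0.5392 -0.2403  0.5377 -0.2387]
 [ 0.6014 -0.2551  0.6001 -0.2527]
 [ 0.4649 -0.3018  0.4642 -0.3011]
 [ 0.5603 -0.3244  0.5598 -0.3226]]
```

>>> step_arm(targets="1 0 -0.003 -0.08 0 0 0; 1 0 -0.003 -0.16 0 0 0; 1 0 -0.003 -0.23 0 0 0; 1 0 -0.003 -0.28 0 0 0; 1 0 -0.003 -0.307 0 0 0; 1 0 -0.003 -0.307 0 0 0; -1 0 -0.003 -0.307 0 0 0; -1 0 -0.003 -0.307 0 0 0; -1 0 -0.003 -0.307 0 0 0; -1 0 -0.003 -0.307 0 0 0")

```text
clock: 14.78
eef_pos: [0.4299, 0.2269, 0.0176]
tool_rot: [0.787, 0.618, 0.002, 0.0]
ft_force: [0.2, -0.1, 0.6]
grip_width: 0.0385
grasp_force: 0.0
```

>>> step_arm(targets="-1 0 0 0 0 0 0; -1 0 0 0 0 0 0; -1 0 0 0 0 0 0")

```text
clock: 15.03
eef_pos: [0.4288, 0.2268, 0.0166]
tool_rot: [0.786, 0.618, 0.0, 0.0]
ft_force: [0.1, -1.1, 0.0]
grip_width: 0.0008
grasp_force: 0.0
```

```bash
python3 - <<'E'
from h import *
im=snap("scene","s3.png")[...,::-1]
cv2.imwrite("pics/s3c.png",cv2.resize(im[150:270,260:400],None,fx=5,fy=5,interpolation=cv2.INTER_CUBIC))
print(w2p("scene",[[.4288,.2268,.0166],[.428,.228,.033]]).round(1))
E
```

```text
[[307.  201.2]
 [307.6 197.5]]
```

View pics/s3c.png

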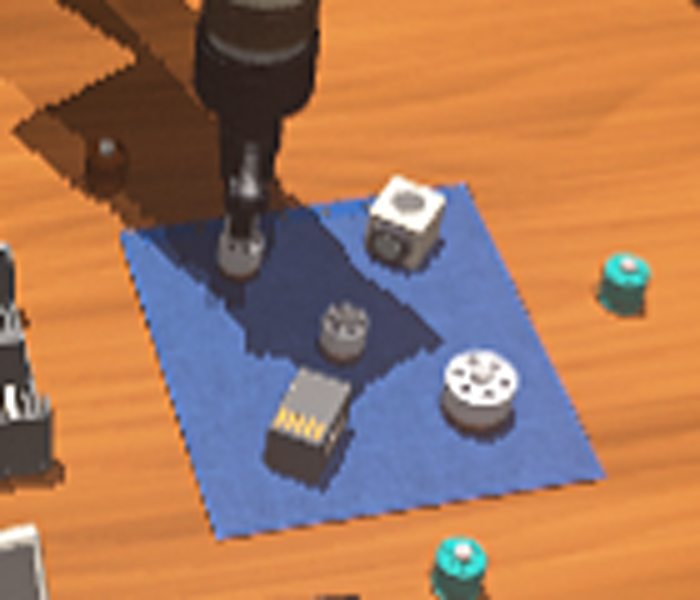

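The fingers closed empty: the small motor now stands just in front of them (toward +x). I'm lifting clear and re-measuring.

>>> step_arm(targets="1 0 0 0 0 0 0; 1 0 0 0 0 0 0; 1 0 0 0.08 0 0 0; 1 0 0 0.16 0 0 0; 1 0 0 0.24 0 0 0; 1 -0.1 -0.06 0.24 0 0 0; 1 -0.1 -0.14 0.24 0 0 0; 1 -0.1 -0.22 0.24 0 0 0; 1 -0.1 -0.3 0.24 0 0 0; 1 -0.1 -0.3 0.24 0 0 0")

```text
clock: 15.92
eef_pos: [0.3772, 0.0718, 0.1362]
tool_rot: [0.788, 0.615, -0.001, 0.001]
ft_force: [0.5, -0.7, -0.4]
grip_width: 0.0851
grasp_force: 0.0
```

```bash
python3 - <<'E'
from h import *
im=snap("top","t4.png")[...,::-1]
a=cv2.resize(im[170:290,138:252],None,fx=4.5,fy=4.5,interpolation=cv2.INTER_CUBIC)
cv2.imwrite("pics/t4c.png",a)
E
```

```text
(no output)
```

View pics/t4c.png

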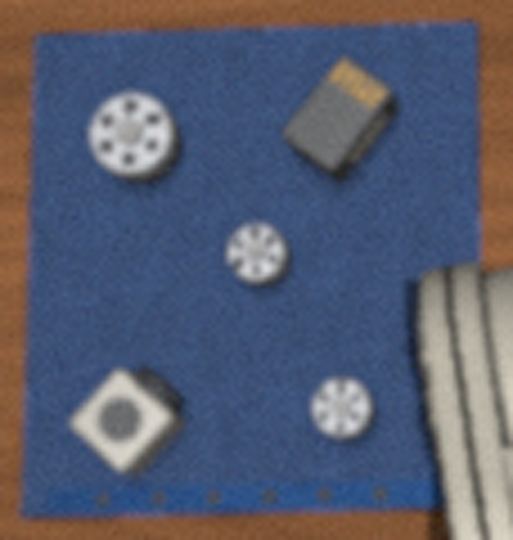

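```bash
python3 - <<'E'
from h import *
def blobs(f):
    im=cv2.imread(f); g=cv2.cvtColor(im,cv2.COLOR_BGR2GRAY); m=(g>110).astype(np.uint8); m[:178]=0;m[282:]=0;m[:,:148]=0;m[:,232:]=0
    n,l,s,c=cv2.connectedComponentsWithStats(m); return [(c[i].round(2).tolist(),int(s[i,4])) for i in range(1,n) if s[i,4]>25]
print(blobs("pics/top0.png"));print(blobs("pics/t4.png"))
im=cv2.imread("pics/s3.png");S=16;x0,y0=285,165
a=cv2.resize(im[y0:y0+50,x0:x0+50],None,fx=S,fy=S,interpolation=cv2.INTER_CUBIC)[:600]
th=np.linspace(0,6.28,40)
def d(P,c): cv2.polylines(a,[np.int32((w2p("scene",P)-[x0,y0]+.5)*S)],False,c,1)
for z in(.003,.033): d(np.c_[.4283+.015*np.cos(th),.228+.015*np.sin(th),0*th+z],(0,255,0))
d([[.4288,.2268,.0166],[.4288,.2268,.1]],(0,0,255))
cv2.imwrite("pics/s3z.png",a)
E
```

```text
[([213.09, 194.08], 239), ([166.58, 199.04], 283), ([194.45, 225.43], 140), ([164.32, 262.93], 307), ([213.61, 260.25], 149)]
[([215.36, 192.3], 135), ([166.4, 199.18], 273), ([194.31, 225.55], 132), ([164.27, 262.93], 281), ([213.2, 259.99], 144)]
```

View pics/s3z.png

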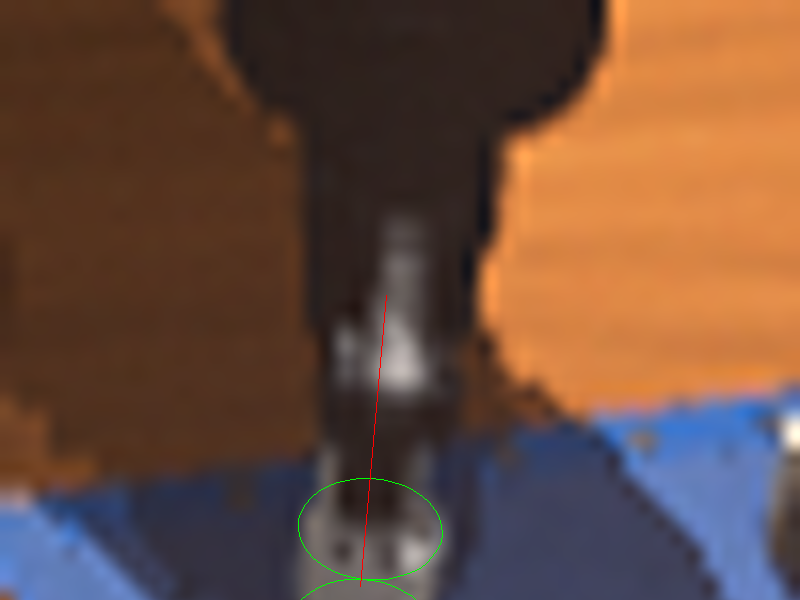

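>>> step_arm(targets="1 0.04 0.08 0 0 0 0; 1 0.07 0.16 0 0 0 0; 1 0.1 0.24 0 0 0 0; 1 0.101 0.311 0 0 0 0; 1 0.101 0.311 -0.08 0 0 0; 1 0.101 0.311 -0.15 0 0 0; 1 0.101 0.311 -0.2 0 0 0; 1 0.101 0.311 -0.24 0 0 0; 1 0.101 0.311 -0.254 0 0 0; 1 0.101 0.311 -0.254 0 0 0")

```text
clock: 16.8
eef_pos: [0.427, 0.2322, 0.0071]
tool_rot: [0.786, 0.618, -0.002, -0.001]
ft_force: [0.4, -0.0, 0.8]
grip_width: 0.0855
grasp_force: 0.0
```

>>> step_arm(targets="-1 0 0 0 0 0 0; -1 0 0 0 0 0 0; -1 0 0 0 0 0 0; -1 0 0 0 0 0 0")

```text
clock: 17.13
eef_pos: [0.4302, 0.2327, 0.0105]
tool_rot: [0.786, 0.618, 0.001, 0.0]
ft_force: [-0.3, -0.6, -0.1]
grip_width: 0.0385
grasp_force: 0.0
```

>>> step_arm(targets="-1 0 0 0 0 0 0; -1 0 0 0 0 0 0")

```text
clock: 17.3
eef_pos: [0.4297, 0.2328, 0.0107]
tool_rot: [0.786, 0.618, 0.001, -0.0]
ft_force: [-1.8, 1.2, 6.9]
grip_width: 0.0124
grasp_force: 4.2
```

>>> step_arm(targets="-1 0 0 0 0 0 0; -1 0 0 0 0 0 0")

```text
clock: 17.47
eef_pos: [0.4311, 0.2327, 0.011]
tool_rot: [0.786, 0.618, 0.002, 0.001]
ft_force: [-0.2, -0.9, 6.6]
grip_width: 0.0052
grasp_force: 58.9
```

>>> step_arm(targets="1 0 0 0 0 0 0; 1 0 0 0 0 0 0; 1 0 0 0 0 0 0; 1 0 0 0 0 0 0; 1 -0.002 -0.01 -0.02 0 0 0; 1 -0.002 -0.01 -0.037 0 0 0; 1 -0.002 -0.01 -0.037 0 0 0")

```text
clock: 18.05
eef_pos: [0.4261, 0.226, -0.0113]
tool_rot: [0.786, 0.618, -0.002, -0.0]
ft_force: [-0.6, 0.2, -1.0]
grip_width: 0.0855
grasp_force: 0.0
```

>>> step_arm(targets="-1 0 0 0 0 0 0; -1 0 0 0 0 0 0; -1 0 0 0 0 0 0; -1 0 0 0 0 0 0; -1 0 0 0 0 0 0; -1 0 0 0 0 0 0; -1 0 0 0 0 0 0; -1 0 0 0 0 0 0")

```text
clock: 18.72
eef_pos: [0.4286, 0.2274, -0.0087]
tool_rot: [0.786, 0.618, 0.001, 0.0]
ft_force: [-1.2, -0.2, 5.6]
grip_width: 0.028
grasp_force: 59.5
```

>>> step_arm(targets="-1 0 0 0.04 0 0 0; -1 0 0 0.1 0 0 0; -1 0 0 0.18 0 0 0; -1 0 0 0.24 0 0 0; -1 0.02 -0.06 0.28 0 0 0; -1 0.05 -0.13 0.3 0 0 0; -1 0.075 -0.21 0.3 0 0 0; -1 0.105 -0.29 0.3 0 0 0; -1 0.13 -0.36 0.3 0 0 0; -1 0.155 -0.43 0.3 0 0 0")

```text
clock: 19.55
eef_pos: [0.5055, 0.01, 0.1404]
tool_rot: [0.786, 0.618, -0.0, -0.0]
ft_force: [0.7, 0.5, 0.5]
grip_width: 0.0279
grasp_force: 59.3
```

>>> step_arm(targets="-1 0.03 -0.08 0 0 0 0; -1 0.06 -0.16 0 0 0 0; -1 0.09 -0.24 0 0 0 0; -1 0.115 -0.32 0 0 0 0; -1 0.14 -0.4 0 0 0 0; -1 0.165 -0.46 0 0 0 0; -1 0.19 -0.535 0 0 0 0; -1 0.19 -0.535 0 0 0 0")

```text
clock: 20.22
eef_pos: [0.6012, -0.2626, 0.1382]
tool_rot: [0.788, 0.615, -0.001, 0.001]
ft_force: [0.3, 0.4, -0.6]
grip_width: 0.0279
grasp_force: 59.4
```

>>> step_arm(targets="-1 0 0 0 0 0 0; -1 0 0 0 0 0 0")

```text
clock: 20.38
eef_pos: [0.5997, -0.2552, 0.1394]
tool_rot: [0.787, 0.618, -0.0, -0.001]
ft_force: [-1.2, 0.7, 0.3]
grip_width: 0.0276
grasp_force: 59.4
```

>>> step_arm(targets="-1 0.003 0 -0.07 0 0 0; -1 0.003 0 -0.14 0 0 0; -1 0.003 0 -0.2 0 0 0; -1 0.003 0 -0.24 0 0 0; -1 0.003 0 -0.26 0 0 0; -1 0.003 0 -0.27 0 0 0; -1 0.003 0 -0.276 0 0 0; -1 0.003 0 -0.28 0 0 0; -1 0.003 0 -0.282 0 0 0; -1 0.003 0 -0.282 0 0 0")

```text
clock: 21.22
eef_pos: [0.603, -0.2558, 0.0011]
tool_rot: [0.786, 0.618, 0.001, 0.001]
ft_force: [-0.7, 0.6, -0.2]
grip_width: 0.0275
grasp_force: 59.4
```

>>> step_arm(targets="-1 -0.001 0 -0.004 0 0 0; -1 -0.002 0 -0.008 0 0 0; -1 -0.002 0 -0.008 0 0 0")

```text
clock: 21.47
eef_pos: [0.6017, -0.2559, -0.0036]
tool_rot: [0.786, 0.618, 0.0, 0.001]
ft_force: [0.3, 0.4, 1.3]
grip_width: 0.0276
grasp_force: 59.6
```

>>> step_arm(targets="0.05 0 0 0 0 0 0; 0.05 0 0 0 0 0 0; 0.05 0 0 0 0 0 0; 0.05 0 0 0.06 0 0 0; 0.05 0 0 0.12 0 0 0; 0.05 0 0 0.2 0 0 0; 0.05 0 0 0.27 0 0 0; 1 -0.03 0.08 0.28 0 0 0; 1 -0.06 0.16 0.28 0 0 0; 1 -0.09 0.24 0.28 0 0 0")

```text
clock: 22.3
eef_pos: [0.5575, -0.1383, 0.1368]
tool_rot: [0.787, 0.617, 0.001, 0.001]
ft_force: [0.7, 1.5, -0.5]
grip_width: 0.0792
grasp_force: 0.0
```

>>> step_arm(targets="1 -0.09 0.7 0 0 0 0; 1 -0.09 0.7 0 0 0 0; 1 -0.09 0.7 0 0 0 0; 1 -0.09 0.7 0 0 0 0; 1 -0.09 0.7 0 0 0 0; 1 -0.09 0.7 0 0 0 0; 1 -0.09 0.7 0 0 0 0; 1 -0.09 0.7 0 0 0 0")

```text
clock: 22.97
eef_pos: [0.514, 0.1938, 0.1358]
tool_rot: [0.786, 0.618, 0.0, 0.0]
ft_force: [1.0, -0.3, -0.5]
grip_width: 0.0853
grasp_force: 0.0
```

```bash
cat >> h.py <<'E'
def blobs(im,t=110):
    g=cv2.cvtColor(im,cv2.COLOR_RGB2GRAY); m=(g>t).astype(np.uint8); m[:178]=0;m[282:]=0;m[:,:148]=0;m[:,240:]=0
    n,l,s,c=cv2.connectedComponentsWithStats(m); return [(c[i].round(1).tolist(),int(s[i,4])) for i in range(1,n) if s[i,4]>25]
def trayw(im):
    g=cv2.cvtColor(im,cv2.COLOR_RGB2GRAY); m=(g>140).astype(np.uint8); m[:,:375]=0;m[:,490:]=0;m[:150]=0;m[290:]=0
    n,l,s,c=cv2.connectedComponentsWithStats(m); return [(c[i].round(1).tolist(),int(s[i,4])) for i in range(1,n) if s[i,4]>40]
E
python3 - <<'E'
from h import *
im=snap("top","t5.png"); print(blobs(im)); print(trayw(im)); print(bot.get_obs()["eef_pos"])
E
```

```text
[([197.9, 230.0], 7801)]
[([413.7, 187.0], 84), ([441.4, 204.9], 292), ([407.4, 213.7], 130), ([402.7, 240.6], 275), ([434.6, 243.6], 339)]
[0.51295327 0.20189258 0.13578007]
```

>>> step_arm(targets="1 -0.004 0.08 0 0 0 0; 1 -0.004 0.148 0 0 0 0; 1 -0.004 0.148 -0.08 0 0 0; 1 -0.004 0.148 -0.16 0 0 0; 1 -0.004 0.148 -0.22 0 0 0; 1 -0.004 0.148 -0.26 0 0 0; 1 -0.004 0.148 -0.28 0 0 0; 1 -0.004 0.148 -0.288 0 0 0; 1 -0.004 0.148 -0.288 0 0 0; -1 -0.004 0.148 -0.288 0 0 0")

```text
clock: 23.85
eef_pos: [0.5162, 0.2656, -0.0001]
tool_rot: [0.787, 0.617, 0.004, 0.004]
ft_force: [-12.1, -9.4, 50.2]
grip_width: 0.0757
grasp_force: 25.1
```

>>> step_arm(targets="-1 0 0 0 0 0 0; -1 0 0 0 0 0 0; -1 0 0 0 0 0 0; -1 0 0 0 0 0 0; -1 0 0 0 0 0 0; -1 0 0 0 0 0 0; -1 0 0 0 0 0 0")

```text
clock: 24.43
eef_pos: [0.5152, 0.2671, -0.0045]
tool_rot: [0.786, 0.618, 0.003, 0.0]
ft_force: [-4.1, -1.0, 20.6]
grip_width: 0.0272
grasp_force: 57.8
```

```bash
python3 - <<'E'
from h import *
im=snap("scene","s6.png")[...,::-1]
cv2.imwrite("pics/s6c.png",cv2.resize(im[165:265,275:395],None,fx=6,fy=6,interpolation=cv2.INTER_CUBIC))
E
```

```text
(no output)
```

View pics/s6c.png

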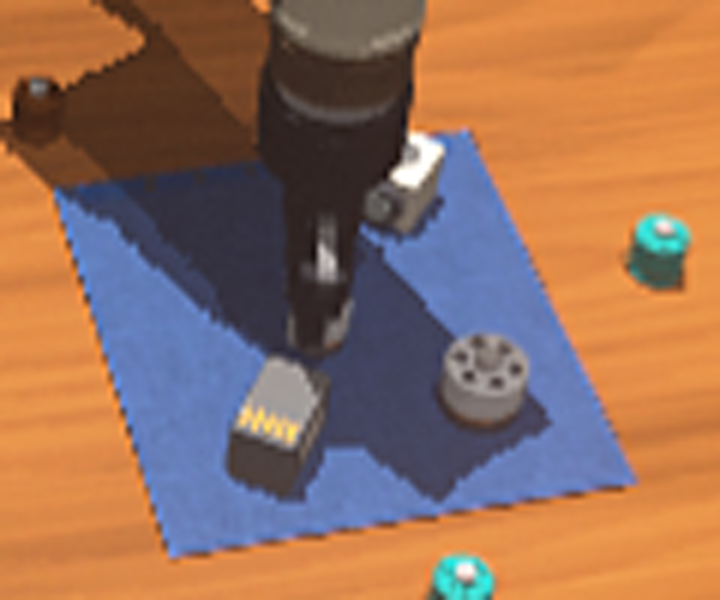

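```bash
python3 - <<'E'
from h import *
for p in([.515,.267,.01],[.515,.276,.01],[.511,.276,.01]): print((w2p("scene",[p])[0]-[275,165])*6)
b,e=fit(rect(.018,.028),.043,np.array([(286,356),(322,380),(296,444),(238,420)])/6+[275,165],[.584,.231,.888],"scene"); print("bat?",b,e)
E
```

```text
[301.3799504  327.42834588]
[317.4664211  325.24996526]
[315.47930756 319.89869187]
bat? [0.59028906 0.2344965  2.28688429] 3.4104970399444556
```

>>> step_arm(targets="0.1 0 0 0 0 0 0; 0.1 0 0 0 0 0 0; 0.1 0 0 0 0 0 0; 0.1 0 0.009 0 0 0 0; 0.1 0 0.018 0 0 0 0; 0.1 0 0.018 0 0 0 0")

```text
clock: 24.98
eef_pos: [0.5125, 0.2758, -0.009]
tool_rot: [0.786, 0.618, -0.0, -0.0]
ft_force: [-0.1, 0.1, -0.2]
grip_width: 0.0468
grasp_force: 0.0
```

```bash
python3 -c "
from h import *
o=bot.get_obs();print(o['eef_pos'],o['ft_force'],o['grip_width'])"
```

```text
[ 0.51251624  0.2758024  -0.00899068] [-0.12033858  0.0637516  -0.21981376] 0.04683078558002641
```

Free of contact, so I'll reclose, lift and carry.

>>> step_arm(targets="-1 0 0 0 0 0 0; -1 0 0 0 0 0 0; -1 0 0 0 0 0 0; -1 0 0 0 0 0 0; -1 0 0 0.03 0 0 0; -1 0 0 0.08 0 0 0; -1 0 0 0.15 0 0 0; -1 0 0 0.22 0 0 0; -1 0 0 0.29 0 0 0; -1 0 0 0.3 0 0 0")

```text
clock: 25.82
eef_pos: [0.5162, 0.2766, 0.1488]
tool_rot: [0.786, 0.618, 0.006, 0.001]
ft_force: [2.1, 0.4, 0.8]
grip_width: 0.0279
grasp_force: 59.2
```

>>> step_arm(targets="-1 0.02 -0.06 0 0 0 0; -1 0.02 -0.14 0 0 0 0; -1 0.02 -0.22 0 0 0 0; -1 0.02 -0.3 0 0 0 0; -1 0.02 -0.38 0 0 0 0; -1 0.02 -0.46 0 0 0 0; -1 0.02 -0.54 0 0 0 0; -1 0.02 -0.62 0 0 0 0; -1 0.02 -0.7 0 0 0 0; -1 0.02 -0.78 0 0 0 0")

```text
clock: 26.65
eef_pos: [0.5219, -0.117, 0.1412]
tool_rot: [0.786, 0.618, -0.0, -0.0]
ft_force: [0.7, 0.1, -0.5]
grip_width: 0.0276
grasp_force: 59.2
```

>>> step_arm(targets="-1 0.032 -0.07 0 0 0 0; -1 0.032 -0.15 0 0 0 0; -1 0.032 -0.22 0 0 0 0; -1 0.032 -0.252 0 0 0 0; -1 0.032 -0.252 0 0 0 0; -1 0.032 -0.252 0 0 0 0")

```text
clock: 27.15
eef_pos: [0.5379, -0.2418, 0.1407]
tool_rot: [0.787, 0.617, -0.0, -0.001]
ft_force: [-0.8, 1.1, -0.4]
grip_width: 0.0279
grasp_force: 59.3
```

```bash
python3 - <<'E'
from h import *
im=snap("top","t7.png"); print(bot.get_obs()["eef_pos"],bot.get_obs()["grip_width"],blobs(im))
print(w2p("top",[.6014,-.2551,.038]),[ (t,w2p("top",[t[0],t[1],.031])) for t in ()])
cv2.imwrite("pics/t7c.png",cv2.resize(im[170:290,138:252,::-1],None,fx=4.5,fy=4.5,interpolation=cv2.INTER_CUBIC))
E
```

```text
[ 0.53810102 -0.24070623  0.14086546] 0.027889073599862625 [([213.3, 193.0], 266), ([166.5, 199.2], 292), ([164.3, 263.0], 321)]
[[414.55082673 186.31842877]] []
```

View pics/t7c.png

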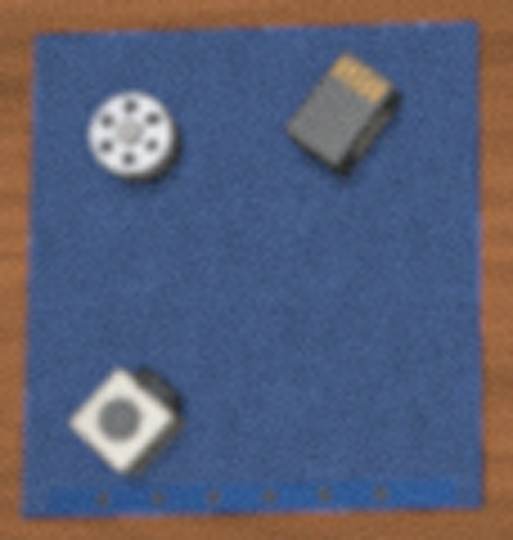

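The grip holds the motor; the battery was nudged about 3 mm, and the others are unmoved. Lowering into pocket_small1.

>>> step_arm(targets="-1 0.002 0 -0.07 0 0 0; -1 0.002 0 -0.14 0 0 0; -1 0.002 0 -0.2 0 0 0; -1 0.002 0 -0.24 0 0 0; -1 0.002 0 -0.265 0 0 0; -1 0.002 0 -0.278 0 0 0; -1 0.002 0 -0.284 0 0 0; -1 0.002 0 -0.288 0 0 0; -1 0.002 0 -0.29 0 0 0; -1 0.002 0 -0.29 0 0 0")

```text
clock: 28.03
eef_pos: [0.5406, -0.2411, -0.0023]
tool_rot: [0.786, 0.618, 0.0, 0.001]
ft_force: [0.5, 1.3, -0.9]
grip_width: 0.028
grasp_force: 59.3
```

```bash
python3 - <<'E'
from h import *
o=bot.get_obs();print(o['eef_pos'],o['ft_force'])
m=lambda p:np.array([((u+.5)/4.5-.5+138,(v+.5)/4.5-.5+170) for u,v in p])
b,e=fit(rect(.018,.028),.043,m([(392,97),(338,165),(288,128),(346,53)]),[.584,.231,-2.25]);print("bat",b.round(4),e)
c,e=fit(rect(.02,.02),.041,m([(178,418),(124,472),(70,421),(121,367)]),[.42,.35,-2.28]);print("cam",c.round(4),e)
print("big",p2w("top",[(166.5,199.2)],.036).round(4),"cam",p2w("top",[(164.3,263.0)],.041).round(4),"bat",p2w("top",[(213.3,193)],.043).round(4))
E
```

```text
[ 0.54060577 -0.24110976 -0.00231468] [ 0.53227177  1.28026153 -0.91229491]
bat [ 0.586   0.2301 -2.2344] 1.1570093442250236
cam [ 0.4215  0.3421 -2.3126] 0.2673825102112798
big [[0.5764 0.3455 0.036 ]] cam [[0.421  0.3438 0.041 ]] bat [[0.5889 0.2304 0.043 ]]
```

>>> step_arm(targets="-1 -0.002 0 -0.003 0 0 0; -1 -0.002 0 -0.003 0 0 0; 0.05 -0.002 0 -0.003 0 0 0; 0.05 -0.002 0 -0.003 0 0 0; 0.05 -0.002 0 -0.003 0 0 0; 0.05 -0.002 0 0.06 0 0 0; 0.05 -0.002 0 0.13 0 0 0; 0.05 -0.002 0 0.2 0 0 0; 0.05 0 0 0.27 0 0 0; 1 0 0.07 0.28 0 0 0")

```text
clock: 28.87
eef_pos: [0.544, -0.2123, 0.1439]
tool_rot: [0.788, 0.615, 0.003, 0.007]
ft_force: [1.9, 0.2, 0.9]
grip_width: 0.0555
grasp_force: 0.0
```

>>> step_arm(targets="1 0.035 0.9 0 0 0 0; 1 0.035 0.9 0 0 0 0; 1 0.035 0.9 0 0 0 0; 1 0.035 0.9 0 0 0 0; 1 0.035 0.9 0 0 0 0; 1 0.035 0.9 0 0 0 0; 1 0.035 0.9 0 0 0 0; 1 0.035 0.9 0 0 0 0; 1 0.035 0.9 0 0 0 0; 1 0.035 0.9 0 0 0 0")

```text
clock: 29.7
eef_pos: [0.5555, 0.2122, 0.1366]
tool_rot: [0.786, 0.618, -0.0, 0.0]
ft_force: [1.3, -0.3, 0.5]
grip_width: 0.0852
grasp_force: 0.0
```

```bash
python3 - <<'E'
from h import *
im=snap("top","t8.png"); print(bot.get_obs()["eef_pos"],blobs(im));print(trayw(im)); print(w2p("top",[[.6014,-.2551,.038],[.5392,-.2403,.038]]))
E
```

```text
[0.5555409  0.22064558 0.13640969] [([196.7, 229.0], 8189), ([158.7, 264.7], 84)]
[([413.8, 186.9], 78), ([441.4, 205.0], 286), ([409.8, 212.0], 92), ([402.6, 240.6], 270), ([434.7, 243.6], 335)]
[[414.55082673 186.31842877]
 [409.86854404 211.68159196]]
```

>>> step_arm(targets="1 0.02 0.08 0 0 0 0; 1 0.03 0.16 0 0 0 0; 1 0.041 0.249 0 0 0 0; 1 0.041 0.249 -0.02 0 0 0; 1 0.041 0.249 -0.1 0 0 0; 1 0.041 0.249 -0.18 0 0 0; 1 0.041 0.249 -0.24 0 0 0; 1 0.041 0.249 -0.27 0 0 0; 1 0.041 0.249 -0.285 0 0 0; 1 0.041 0.249 -0.285 0 0 0")

```text
clock: 30.58
eef_pos: [0.5748, 0.3334, -0.0086]
tool_rot: [0.786, 0.618, -0.002, -0.0]
ft_force: [-0.6, -1.0, 0.4]
grip_width: 0.0855
grasp_force: 0.0
```

>>> step_arm(targets="-1 0 0 0 0 0 0; -1 0 0 0 0 0 0; -1 0 0 0 0 0 0; -1 0 0 0 0 0 0; -1 0 0 0 0 0 0; -1 0 0 0 0 0 0")

```text
clock: 31.08
eef_pos: [0.578, 0.3357, -0.0032]
tool_rot: [0.786, 0.618, 0.002, 0.0]
ft_force: [-0.4, -0.7, 6.0]
grip_width: 0.041
grasp_force: 60.2
```

>>> step_arm(targets="0.5 0 0 0 0 0 0; 0.5 0 0 0 0 0 0; 0.5 0 0.01 -0.004 0 0 0; 0.5 -0.002 0.019 -0.008 0 0 0; 0.5 -0.002 0.019 -0.008 0 0 0; 0.5 -0.002 0.019 -0.008 0 0 0; -1 -0.002 0.019 -0.008 0 0 0; -1 -0.002 0.019 -0.008 0 0 0; -1 -0.002 0.019 -0.008 0 0 0; -1 -0.002 0.019 -0.008 0 0 0")

```text
clock: 31.92
eef_pos: [0.5758, 0.3444, -0.0094]
tool_rot: [0.786, 0.618, 0.0, 0.0]
ft_force: [0.7, -0.4, 1.6]
grip_width: 0.0421
grasp_force: 61.2
```

>>> step_arm(targets="-1 0 0 0 0 0 0; -1 0 0 0 0 0 0")

```text
clock: 32.08
eef_pos: [0.5758, 0.3444, -0.0094]
tool_rot: [0.786, 0.618, 0.0, 0.0]
ft_force: [1.0, 0.8, 2.1]
grip_width: 0.0422
grasp_force: 61.2
```

>>> step_arm(targets="-1 0 0 0.03 0 0 0; -1 0 0 0.08 0 0 0; -1 0 0 0.15 0 0 0; -1 0 0 0.22 0 0 0; -1 0 0 0.29 0 0 0; -1 0 -0.02 0.3 0 0 0; -1 -0.01 -0.06 0.3 0 0 0; -1 -0.03 -0.13 0.3 0 0 0; -1 -0.05 -0.2 0.3 0 0 0; -1 -0.06 -0.27 0.3 0 0 0")

```text
clock: 32.92
eef_pos: [0.5431, 0.2078, 0.1388]
tool_rot: [0.786, 0.618, -0.002, -0.001]
ft_force: [0.2, -0.3, -0.7]
grip_width: 0.0419
grasp_force: 61.1
```

>>> step_arm(targets="-1 -0.02 -0.08 0 0 0 0; -1 -0.03 -0.16 0 0 0 0; -1 -0.05 -0.24 0 0 0 0; -1 -0.06 -0.32 0 0 0 0; -1 -0.07 -0.4 0 0 0 0; -1 -0.08 -0.48 0 0 0 0; -1 -0.1 -0.56 0 0 0 0; -1 -0.12 -0.64 0 0 0 0; -1 -0.13 -0.72 0 0 0 0; -1 -0.14 -0.79 0 0 0 0")

```text
clock: 33.75
eef_pos: [0.4736, -0.1879, 0.1394]
tool_rot: [0.787, 0.617, -0.001, -0.001]
ft_force: [0.9, 0.2, -1.1]
grip_width: 0.0418
grasp_force: 61.1
```

>>> step_arm(targets="-1 -0.006 -0.078 0 0 0 0; -1 -0.006 -0.078 0 0 0 0; -1 -0.006 -0.078 0 0 0 0; -1 -0.006 -0.078 0 0 0 0; -1 -0.006 -0.078 0 0 0 0")

```text
clock: 34.17
eef_pos: [0.472, -0.2235, 0.1395]
tool_rot: [0.786, 0.618, -0.0, -0.001]
ft_force: [0.0, 0.4, -1.2]
grip_width: 0.0419
grasp_force: 61.1
```

>>> step_arm(targets="-1 0.002 -0.002 -0.07 0 0 0; -1 0.002 -0.002 -0.14 0 0 0; -1 0.002 -0.002 -0.2 0 0 0; -1 0.002 -0.002 -0.24 0 0 0; -1 0.002 -0.002 -0.265 0 0 0; -1 0.002 -0.002 -0.278 0 0 0; -1 0.002 -0.002 -0.284 0 0 0; -1 0.002 -0.002 -0.287 0 0 0; -1 0.002 -0.002 -0.289 0 0 0; -1 0.002 -0.002 -0.289 0 0 0")

```text
clock: 35.0
eef_pos: [0.4744, -0.2258, -0.0034]
tool_rot: [0.786, 0.618, 0.0, 0.001]
ft_force: [-0.5, -1.3, -0.8]
grip_width: 0.0417
grasp_force: 61.1
```

```bash
python3 - <<'E'
from h import *
im=snap("top","t9.png"); o=bot.get_obs();print(o['eef_pos'],o['ft_force'],blobs(im))
E
```

```text
[ 0.47428625 -0.22593778 -0.00338851] [-0.43603992  0.40856715 -1.80122669] [([213.3, 193.0], 257), ([164.3, 263.0], 318)]
```

>>> step_arm(targets="-1 0 0.001 -0.003 0 0 0; -1 0 0.001 -0.003 0 0 0; 0.35 0 0.001 -0.003 0 0 0; 0.35 0 0.001 -0.003 0 0 0; 0.35 0 0.001 -0.003 0 0 0; 0.35 0 0.001 0.06 0 0 0; 0.35 0 0 0.13 0 0 0; 0.35 0 0 0.2 0 0 0; 0.35 0 0 0.27 0 0 0; 1 0 0.07 0.28 0 0 0")

```text
clock: 35.88
eef_pos: [0.4781, -0.1964, 0.1424]
tool_rot: [0.788, 0.615, 0.003, 0.007]
ft_force: [3.1, 0.5, 0.1]
grip_width: 0.0685
grasp_force: 0.0
```

>>> step_arm(targets="1 -0.05 0.8 0 0 0 0.687; 1 -0.05 0.8 0 0 0 0.687; 1 -0.05 0.8 0 0 0 0.687; 1 -0.05 0.8 0 0 0 0.687; 1 -0.05 0.8 0 0 0 0.687; 1 -0.05 0.8 0 0 0 0.687; 1 -0.05 0.8 0 0 0 0.687; 1 -0.05 0.8 0 0 0 0.687; 1 -0.05 0.8 0 0 0 0.687; 1 -0.05 0.8 0 0 0 0.687")

```text
clock: 36.72
eef_pos: [0.4478, 0.213, 0.1357]
tool_rot: [0.592, 0.806, 0.001, -0.0]
ft_force: [0.5, -0.4, 0.4]
grip_width: 0.0853
grasp_force: 0.0
```

```bash
python3 - <<'E'
from h import *
im=snap("top","t10.png"); o=bot.get_obs();print(o['eef_pos'],o['tool_rot'],blobs(im),trayw(im),w2p("top",[.473,-.2246,.041]))
E
```

```text
[0.44800089 0.216256   0.1357014 ] [ 0.59066207  0.80691603  0.00195889 -0.00100493] [([181.2, 235.9], 6495), ([217.5, 187.7], 75)] [([413.6, 186.9], 95), ([410.7, 200.3], 46), ([441.5, 204.9], 305), ([409.9, 211.9], 96), ([404.5, 238.8], 240), ([434.6, 243.6], 346)] [[405.05163145 239.05688126]]
```

>>> step_arm(targets="1 -0.053 0.252 0 0 0 0.685; 1 -0.053 0.252 0 0 0 0.685; 1 -0.053 0.252 0 0 0 0.685; 1 -0.053 0.252 0 0 0 0.685; 1 -0.053 0.252 0 0 0 0.685; 1 -0.053 0.252 0 0 0 0.685; 1 -0.053 0.252 0 0 0 0.685; 1 -0.053 0.252 0 0 0 0.685")

```text
clock: 37.43
eef_pos: [0.422, 0.3346, 0.1355]
tool_rot: [0.359, 0.933, -0.0, -0.0]
ft_force: [-0.6, -0.4, 0.3]
grip_width: 0.0856
grasp_force: 0.0
```

>>> step_arm(targets="1 0 0.015 -0.04 0 0 0; 1 0 0.015 -0.11 0 0 0; 1 0 0.015 -0.18 0 0 0; 1 0 0.015 -0.24 0 0 0; 1 0 0.015 -0.27 0 0 0; 1 0 0.015 -0.286 0 0 0; 1 0 0.015 -0.286 0 0 0; 1 0 0.015 -0.286 0 0 0")

```text
clock: 38.1
eef_pos: [0.4226, 0.3427, -0.0068]
tool_rot: [0.359, 0.934, 0.0, 0.0]
ft_force: [0.1, 0.6, 0.4]
grip_width: 0.0853
grasp_force: 0.0
```

>>> step_arm(targets="-1 0 0 0 0 0 0; -1 0 0 0 0 0 0; -1 0 0 0 0 0 0; -1 0 0 0 0 0 0; -1 0 0 0 0 0 0; -1 0 0 0 0 0 0")

```text
clock: 38.6
eef_pos: [0.4229, 0.3436, -0.006]
tool_rot: [0.358, 0.934, 0.001, 0.001]
ft_force: [-0.5, -0.8, 6.6]
grip_width: 0.0392
grasp_force: 62.1
```

>>> step_arm(targets="-1 0 0 0.03 0 0 0; -1 0 0 0.08 0 0 0; -1 0 0 0.15 0 0 0; -1 0 0 0.22 0 0 0; -1 0 -0.02 0.28 0 0 -0.1; -1 0.01 -0.08 0.29 0 0 -0.2; -1 0.01 -0.15 0.29 0 0 -0.32; -1 0.02 -0.22 0.29 0 0 -0.44; -1 0.02 -0.29 0.29 0 0 -0.56; -1 0.02 -0.36 0.29 0 0 -0.68")

```text
clock: 39.43
eef_pos: [0.4315, 0.1613, 0.1376]
tool_rot: [0.593, 0.805, -0.0, 0.0]
ft_force: [0.9, -0.4, -1.4]
grip_width: 0.039
grasp_force: 61.3
```

>>> step_arm(targets="-1 0 -0.08 0 0 0 -0.12; -1 0.01 -0.16 0 0 0 -0.24; -1 0.02 -0.24 0 0 0 -0.36; -1 0.03 -0.32 0 0 0 -0.48; -1 0.04 -0.4 0 0 0 -0.6; -1 0.05 -0.48 0 0 0 -0.685; -1 0.055 -0.56 0 0 0 -0.685; -1 0.06 -0.64 0 0 0 -0.685; -1 0.065 -0.72 0 0 0 -0.685; -1 0.065 -0.79 0 0 0 -0.685")

```text
clock: 40.27
eef_pos: [0.4642, -0.2347, 0.1375]
tool_rot: [0.785, 0.62, -0.0, 0.0]
ft_force: [0.7, -0.2, -1.8]
grip_width: 0.0389
grasp_force: 61.3
```

>>> step_arm(targets="-1 0 -0.08 0 0 0 0; -1 0 -0.137 0 0 0 0; -1 0 -0.137 0 0 0 0; -1 0 -0.137 0 0 0 0; -1 0 -0.137 0 0 0 0; -1 0 -0.137 0 0 0 0")

```text
clock: 40.77
eef_pos: [0.4642, -0.2993, 0.1374]
tool_rot: [0.784, 0.62, -0.0, -0.001]
ft_force: [0.2, 0.6, -0.6]
grip_width: 0.0391
grasp_force: 61.3
```

>>> step_arm(targets="-1 0.002 -0.001 -0.07 0 0 0; -1 0.002 -0.001 -0.14 0 0 0; -1 0.002 -0.001 -0.2 0 0 0; -1 0.002 -0.001 -0.23 0 0 0; -1 0.002 -0.001 -0.255 0 0 0; -1 0.002 -0.001 -0.266 0 0 0; -1 0.002 -0.001 -0.272 0 0 0; -1 0.002 -0.001 -0.276 0 0 0; -1 0.002 -0.001 -0.278 0 0 0; -1 0.002 -0.001 -0.278 0 0 0")

```text
clock: 41.6
eef_pos: [0.4661, -0.3013, -0.0005]
tool_rot: [0.785, 0.62, 0.0, 0.001]
ft_force: [0.9, -0.2, -1.4]
grip_width: 0.039
grasp_force: 61.3
```

```bash
python3 - <<'E'
from h import *
im=snap("top","t11.png"); o=bot.get_obs();print(o['eef_pos'],o['ft_force'],blobs(im))
m=(cv2.cvtColor(im,cv2.COLOR_RGB2HSV)); roi=m[178:282,148:240]; nb=((roi[...,0]<95)|(roi[...,0]>125)|(roi[...,1]<90)).astype(np.uint8)
n,l,s,c=cv2.connectedComponentsWithStats(nb);print([((c[i]+[148,178]).round(1),s[i,4]) for i in range(1,n) if s[i,4]>50])
pts=np.argwhere(cv2.cvtColor(im,cv2.COLOR_RGB2GRAY)[178:232,190:240]>110)[:,::-1]+[190,178]
print(cv2.minAreaRect(pts.astype(np.float32)))
E
```

```text
[ 4.66104379e-01 -3.01484826e-01 -4.27417427e-04] [-0.10281144 -0.65284982 -1.32544893] [([213.2, 193.1], 273)]
[(array([214. , 194.6]), np.int32(428))]
((213.1400146484375, 192.9800262451172), (13.000000953674316, 21.400001525878906), 36.869895935058594)
```

>>> step_arm(targets="-1 -0.001 0.001 -0.003 0 0 0; -1 -0.001 0.001 -0.003 0 0 0; 0.3 -0.001 0.001 -0.003 0 0 0; 0.3 -0.001 0.001 -0.003 0 0 0; 0.3 -0.001 0.001 -0.003 0 0 0; 0.3 0 0.001 0.06 0 0 0; 0.3 0 0 0.13 0 0 0; 0.3 0 0 0.2 0 0 0; 0.3 0 0 0.27 0 0 0; 1 0.02 0.07 0.28 0 0 0")

```text
clock: 42.48
eef_pos: [0.4783, -0.2728, 0.1456]
tool_rot: [0.787, 0.617, 0.001, 0.007]
ft_force: [1.9, 0.2, 0.8]
grip_width: 0.0664
grasp_force: 0.0
```

>>> step_arm(targets="1 0.15 0.7 0 0 0 0.8; 1 0.15 0.7 0 0 0 0.8; 1 0.15 0.7 0 0 0 0.8; 1 0.15 0.7 0 0 0 0.8; 1 0.15 0.7 0 0 0 0.8; 1 0.15 0.7 0 0 0 0.8; 1 0.15 0.7 0 0 0 0.8; 1 0.15 0.7 0 0 0 0.8; 1 0.15 0.7 0 0 0 0.8; 1 0.15 0.7 0 0 0 0.8")

```text
clock: 43.32
eef_pos: [0.5512, 0.0889, 0.1384]
tool_rot: [0.552, 0.834, 0.001, -0.0]
ft_force: [0.8, -1.5, 0.2]
grip_width: 0.0854
grasp_force: 0.0
```

>>> step_arm(targets="1 0.07 0.286 0 0 0 0.643; 1 0.07 0.286 0 0 0 0.643; 1 0.07 0.286 0 0 0 0.643; 1 0.07 0.286 0 0 0 0.643; 1 0.07 0.286 0 0 0 0.643; 1 0.07 0.286 0 0 0 0.643; 1 0.07 0.286 0 0 0 0.643; 1 0.07 0.286 0 0 0 0.643")

```text
clock: 43.98
eef_pos: [0.5852, 0.225, 0.1385]
tool_rot: [0.331, 0.944, -0.0, -0.0]
ft_force: [-0.3, -1.2, 0.5]
grip_width: 0.0853
grasp_force: 0.0
```

```bash
python3 - <<'E'
from h import *
im=snap("top","t12.png"); o=bot.get_obs();print(o['eef_pos'],o['tool_rot'],trayw(im),w2p("top",[.4658,-.3,.046]))
E
```

```text
[0.58530837 0.22496225 0.13873321] [ 3.30552987e-01  9.43787380e-01 -3.04888103e-04 -1.03898632e-04] [([413.9, 187.0], 74), ([441.3, 205.0], 285), ([409.7, 212.0], 87), ([404.5, 238.9], 207), ([437.5, 241.8], 184)] [[437.81498611 241.47727564]]
```

>>> step_arm(targets="1 0.005 0.011 -0.04 0 0 0; 1 0.005 0.011 -0.11 0 0 0; 1 0.005 0.011 -0.18 0 0 0; 1 0.005 0.011 -0.24 0 0 0; 1 0.005 0.011 -0.27 0 0 0; 1 0.005 0.011 -0.29 0 0 0; 1 0.005 0.011 -0.29 0 0 0; 1 0.005 0.011 -0.29 0 0 0")

```text
clock: 44.7
eef_pos: [0.5884, 0.2316, -0.0058]
tool_rot: [0.33, 0.944, 0.0, 0.0]
ft_force: [0.7, -0.1, 0.0]
grip_width: 0.0853
grasp_force: 0.0
```

>>> step_arm(targets="-1 0 0 0 0 0 0; -1 0 0 0 0 0 0; -1 0 0 0 0 0 0; -1 0 0 0 0 0 0; -1 0 0 0 0 0 0; -1 0 0 0 0 0 0; -1 0 0 0 0 0 0")

```text
clock: 45.28
eef_pos: [0.5891, 0.2328, -0.0048]
tool_rot: [0.329, 0.944, 0.001, 0.001]
ft_force: [-0.3, 0.0, 6.7]
grip_width: 0.0349
grasp_force: 60.2
```

>>> step_arm(targets="-1 0 0 0.03 0 0 0; -1 0 0 0.08 0 0 0; -1 0 0 0.15 0 0 0; -1 0 0 0.22 0 0 -0.05; -1 0 -0.02 0.28 0 0 -0.14; -1 0 -0.08 0.29 0 0 -0.25; -1 0 -0.15 0.29 0 0 -0.37; -1 -0.01 -0.22 0.29 0 0 -0.49; -1 -0.02 -0.29 0.29 0 0 -0.61; -1 -0.02 -0.36 0.29 0 0 -0.72")

```text
clock: 46.12
eef_pos: [0.5762, 0.051, 0.1381]
tool_rot: [0.581, 0.814, -0.001, -0.001]
ft_force: [0.8, -0.4, -1.7]
grip_width: 0.0349
grasp_force: 59.5
```

>>> step_arm(targets="-1 0 -0.08 0 0 0 -0.12; -1 0 -0.16 0 0 0 -0.24; -1 0 -0.24 0 0 0 -0.36; -1 -0.01 -0.32 0 0 0 -0.48; -1 -0.02 -0.4 0 0 0 -0.6; -1 -0.03 -0.48 0 0 0 -0.721; -1 -0.03 -0.56 0 0 0 -0.721; -1 -0.035 -0.64 0 0 0 -0.721; -1 -0.038 -0.7 0 0 0 -0.721; -1 -0.038 -0.754 0 0 0 -0.721")

```text
clock: 46.95
eef_pos: [0.5576, -0.3271, 0.1378]
tool_rot: [0.785, 0.62, -0.0, -0.001]
ft_force: [1.1, -1.0, -1.3]
grip_width: 0.0354
grasp_force: 59.5
```

>>> step_arm(targets="-1 0 0 0 0 0 0; -1 0 0 0 0 0 0; -1 0 0 0 0 0 0")

```text
clock: 47.2
eef_pos: [0.5584, -0.3241, 0.1377]
tool_rot: [0.784, 0.62, -0.0, -0.001]
ft_force: [-0.1, -0.8, -1.0]
grip_width: 0.0351
grasp_force: 59.5
```

dx +0.002, and down to about z = 0.

>>> step_arm(targets="-1 0.003 0 -0.07 0 0 0; -1 0.003 0 -0.14 0 0 0; -1 0.003 0 -0.2 0 0 0; -1 0.003 0 -0.23 0 0 0; -1 0.003 0 -0.255 0 0 0; -1 0.003 0 -0.265 0 0 0; -1 0.003 0 -0.27 0 0 0; -1 0.003 0 -0.274 0 0 0; -1 0.003 0 -0.276 0 0 0; -1 0.003 0 -0.276 0 0 0")

```text
clock: 48.03
eef_pos: [0.5612, -0.3248, 0.0017]
tool_rot: [0.784, 0.621, 0.0, 0.001]
ft_force: [-0.1, 0.4, -0.8]
grip_width: 0.0355
grasp_force: 59.6
```

>>> step_arm(targets="-1 -0.001 0 -0.002 0 0 0; -1 -0.001 0 -0.002 0 0 0")

```text
clock: 48.2
eef_pos: [0.5602, -0.325, 0.0003]
tool_rot: [0.784, 0.621, 0.0, 0.001]
ft_force: [-0.6, -0.2, -1.7]
grip_width: 0.0357
grasp_force: 59.6
```

>>> step_arm(targets="0.2 0 0 -0.001 0 0 0; 0.2 0 0 -0.001 0 0 0; 0.2 0 0 -0.001 0 0 0; 0.2 0 0 0.06 0 0 0; 0.2 0 0 0.13 0 0 0; 0.2 0 0 0.2 0 0 0; 0.2 0 0 0.28 0 0 0; 1 -0.02 0.08 0.32 0 0 0.1; 1 -0.04 0.16 0.32 0 0 0.2; 1 -0.06 0.24 0.32 0 0 0.296")

```text
clock: 49.03
eef_pos: [0.5319, -0.2077, 0.1624]
tool_rot: [0.706, 0.708, 0.001, 0.003]
ft_force: [0.6, -0.2, -0.2]
grip_width: 0.0843
grasp_force: 0.0
```

>>> step_arm(targets="1 -0.05 0.35 0 0 0 0; 1 -0.05 0.35 0 0 0 0; 1 -0.05 0.35 0 0 0 0; 1 -0.05 0.35 0 0 0 0; 1 -0.05 0.35 0 0 0 0; 1 -0.05 0.35 0 0 0 0; 1 -0.05 0.35 0 0 0 0")

```text
clock: 49.62
eef_pos: [0.506, -0.0323, 0.1601]
tool_rot: [0.706, 0.708, 0.0, 0.001]
ft_force: [-1.1, -0.1, 0.0]
grip_width: 0.0852
grasp_force: 0.0
```

```bash
python3 - <<'E'
from h import *
im=snap("top","t13.png"); o=bot.get_obs();print(o['eef_pos'],o['tool_rot'],trayw(im),w2p("top",[.5603,-.3244,.048]))
cv2.imwrite("pics/t13c.png",cv2.resize(im[150:290,270:490,::-1],None,fx=3.6,fy=3.6,interpolation=cv2.INTER_CUBIC))
E
```

```text
[ 0.50611893 -0.03311958  0.15993943] [7.06900360e-01 7.07312880e-01 9.18654773e-05 6.01513654e-04] [([383.3, 231.0], 2149), ([413.6, 187.0], 103), ([410.6, 200.4], 50), ([409.7, 212.0], 104), ([405.9, 240.9], 262), ([437.4, 241.8], 209)] [[445.67884505 201.80737368]]
```

View pics/t13c.png

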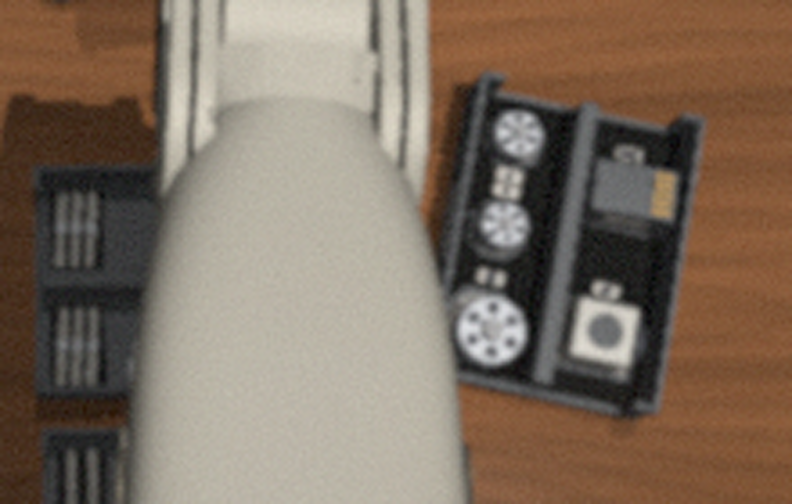

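Four parts look right. The big motor's face is at about (406,241), roughly 5 mm from where it was, so it was knocked inside its pocket. I'll check its height from both cameras.

```bash
python3 - <<'E'
from h import *
top=cv2.imread("pics/t13.png"); sc=snap("scene","s13.png")[...,::-1]
def cen(im,p,t,r=9):
    g=cv2.cvtColor(im,cv2.COLOR_BGR2GRAY); m=np.zeros_like(g);u,v=np.int32(np.round(p)); m[v-r:v+r+1,u-r:u+r+1]=(g[v-r:v+r+1,u-r:u+r+1]>t)
    n,l,s,c=cv2.connectedComponentsWithStats(m); i=1+np.argmax(s[1:,4]); return c[i],s[i,4]
for nm,P in(("s2",[.6014,-.2551,.038]),("s1",[.5392,-.2403,.038]),("big",[.470,-.2265,.041]),("cam",[.4654,-.3,.046])):
    a,na=cen(top,w2p("top",P)[0],140); b,nb=cen(sc,w2p("scene",P)[0],140)
    r=least_squares(lambda q:np.r_[w2p("top",q)[0]-a,w2p("scene",q)[0]-b],P)
    print(nm,a.round(1),na,b.round(1),nb,w2p("scene",P)[0].round(1),"->",r.x.round(4),r.fun.round(1))
z=[(.008,.0),]
sc0=sc[190:280,100:200]; cv2.imwrite("pics/s13c.png",cv2.resize(sc0,None,fx=6,fy=6,interpolation=cv2.INTER_CUBIC))
E
```

```text
s2 [413.6 187. ] 103 [162.8 256.8] 105 [161.3 258.1] -> [ 0.5992 -0.2514  0.0406] [-0.3 -0.  -0.4 -0. ]
s1 [409.7 212. ] 104 [166.7 239.5] 95 [165.9 241.2] -> [ 0.5374 -0.238   0.0435] [-0.3 -0.  -0.3 -0. ]
big [405.9 240.7] 256 [169.8 220.2] 202 [169.7 223.2] -> [ 0.4676 -0.2241  0.0517] [0.1 0.  0.1 0. ]
cam [437.4 241.8] 209 [146.3 222.3] 188 [145.3 224.2] -> [ 0.4641 -0.2966  0.0527] [-0.2 -0.  -0.3 -0. ]
```

View pics/s13c.png

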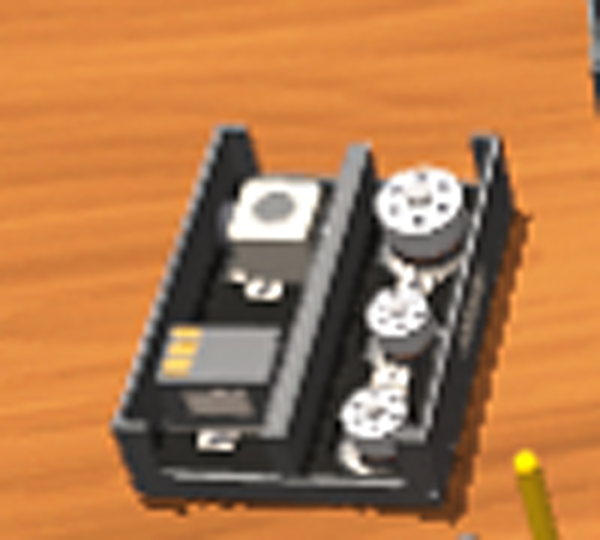

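The big motor looks displaced about 5 mm and may be riding up, so I'll re-seat it.

>>> step_arm(targets="0.35 -0.02 -0.08 0 0 0 -0.1; 0.35 -0.04 -0.16 0 0 0 -0.2; 0.35 -0.06 -0.24 0 0 0 -0.298; 0.35 -0.075 -0.32 0 0 0 -0.298; 0.35 -0.075 -0.387 0 0 0 -0.298; 0.35 -0.075 -0.387 0 0 0 -0.298; 0.35 -0.075 -0.387 0 0 0 -0.298")

```text
clock: 50.3
eef_pos: [0.4674, -0.2295, 0.1593]
tool_rot: [0.787, 0.617, -0.0, -0.0]
ft_force: [0.5, 0.0, -0.8]
grip_width: 0.0577
grasp_force: 0.0
```

>>> step_arm(targets="0.35 0 0 0 0 0 0; 0.35 0 0 0 0 0 0")

```text
clock: 50.47
eef_pos: [0.4679, -0.2259, 0.1594]
tool_rot: [0.785, 0.62, -0.0, -0.0]
ft_force: [-0.3, 0.7, -0.3]
grip_width: 0.0573
grasp_force: 0.0
```

>>> step_arm(targets="0.35 0 0 -0.08 0 0 0; 0.35 0 0 -0.16 0 0 0; 0.35 0 0 -0.23 0 0 0; 0.35 0 0 -0.27 0 0 0; 0.35 0 0 -0.3 0 0 0; 0.35 0 0 -0.315 0 0 0; 0.35 0 0 -0.325 0 0 0; 0.35 0 0 -0.325 0 0 0; 0.35 0 0 -0.325 0 0 0")

```text
clock: 51.22
eef_pos: [0.469, -0.226, -0.002]
tool_rot: [0.784, 0.62, 0.0, 0.001]
ft_force: [-0.1, 0.8, 0.0]
grip_width: 0.0575
grasp_force: 0.0
```

>>> step_arm(targets="-1 0 0 0 0 0 0; -1 0 0 0 0 0 0; -1 0 0 0 0 0 0; -1 0 0 0 0 0 0")

```text
clock: 51.55
eef_pos: [0.4694, -0.2264, -0.001]
tool_rot: [0.785, 0.62, 0.001, 0.001]
ft_force: [-0.7, 1.3, 5.8]
grip_width: 0.0417
grasp_force: 60.6
```

>>> step_arm(targets="-1 0 0 0.012 0 0 0; -1 0 0 0.024 0 0 0; -1 0.007 0.003 0.024 0 0 0; -1 0.007 0.003 0.024 0 0 0; -1 0.007 0.003 0.012 0 0 0; -1 0.007 0.003 0.003 0 0 0; -1 0.007 0.003 0 0 0 0; -1 0.007 0.003 0 0 0 0; -1 0.007 0.003 0 0 0 0")

```text
clock: 52.3
eef_pos: [0.4718, -0.2246, -0.0011]
tool_rot: [0.785, 0.62, 0.0, 0.0]
ft_force: [-5.0, 2.6, 17.1]
grip_width: 0.042
grasp_force: 62.8
```

>>> step_arm(targets="-1 0 0 -0.002 0 0 0; -1 0 0 -0.004 0 0 0; -1 0 0 -0.004 0 0 0")

```text
clock: 52.55
eef_pos: [0.4718, -0.2245, -0.0012]
tool_rot: [0.785, 0.62, 0.0, 0.001]
ft_force: [-8.4, 4.4, 31.1]
grip_width: 0.0416
grasp_force: 64.2
```

>>> step_arm(targets="-1 0 0 0.003 0 0 0; 0.35 0 0 0.004 0 0 0; 0.35 0 0 0.004 0 0 0; 0.35 0 0 0.004 0 0 0; 0.35 0 0 0.06 0 0 0; 0.35 0 0 0.13 0 0 0; 0.35 0 0 0.2 0 0 0; 0.35 0 0 0.28 0 0 0; 0.35 0 0 0.33 0 0 0; 1 0.02 0.08 0.33 0 0 0.1")

```text
clock: 53.38
eef_pos: [0.4848, -0.191, 0.1659]
tool_rot: [0.762, 0.647, 0.002, 0.006]
ft_force: [2.4, 0.0, 1.1]
grip_width: 0.0687
grasp_force: 0.0
```

>>> step_arm(targets="1 0.045 0.31 0 0 0 0.196; 1 0.045 0.31 0 0 0 0.196; 1 0.045 0.31 0 0 0 0.196; 1 0.045 0.31 0 0 0 0.196; 1 0.045 0.31 0 0 0 0.196; 1 0.045 0.31 0 0 0 0.196")

```text
clock: 53.88
eef_pos: [0.5039, -0.0279, 0.1592]
tool_rot: [0.706, 0.708, -0.001, -0.0]
ft_force: [-0.6, 0.4, 0.6]
grip_width: 0.0855
grasp_force: 0.0
```

```bash
python3 - <<'E'
from h import *
im=snap("top","t14.png"); o=bot.get_obs();print(o['eef_pos'],o['tool_rot'],trayw(im))
sc=snap("scene","s14.png")[...,::-1]
g=cv2.cvtColor(sc,cv2.COLOR_BGR2GRAY)[205:240,155:185]>140; n,l,s,c=cv2.connectedComponentsWithStats(g.astype(np.uint8));print([((c[i]+[155,205]).round(1),s[i,4]) for i in range(1,n) if s[i,4]>30])
E
```

```text
[ 0.50385626 -0.02913926  0.15930197] [ 7.06850061e-01  7.07362946e-01 -7.15376869e-04 -3.78333809e-04] [([382.0, 233.3], 1758), ([413.7, 187.0], 103), ([410.7, 200.4], 51), ([409.7, 211.9], 101), ([405.2, 239.8], 250), ([437.4, 241.9], 211)]
[(array([168.2, 214.9]), np.int32(544)), (array([167.1, 236.4]), np.int32(35))]
```

The big motor is back at its pocket centre (405,240). Picking up the mid tray.

>>> step_arm(targets="1 0 -0.001 -0.08 0 0 0; 1 0 -0.001 -0.16 0 0 0; 1 0 -0.001 -0.22 0 0 0; 1 0 -0.001 -0.26 0 0 0; 1 0 -0.001 -0.285 0 0 0; 1 0 -0.001 -0.298 0 0 0; 1 0 -0.001 -0.298 0 0 0; 1 0 -0.001 -0.298 0 0 0")

```text
clock: 54.65
eef_pos: [0.5044, -0.0311, 0.0113]
tool_rot: [0.708, 0.706, -0.0, 0.0]
ft_force: [0.2, -0.4, 0.5]
grip_width: 0.0854
grasp_force: 0.0
```

>>> step_arm(targets="-1 0 0 0 0 0 0; -1 0 0 0 0 0 0; -1 0 0 0 0 0 0; -1 0 0 0 0 0 0; -1 0 0 0 0 0 0; -1 0 0 0 0 0 0; -1 0 0 0 0 0 0; -1 0 0 0 0 0 0; -1 0 0 0 0 0 0")

```text
clock: 55.4
eef_pos: [0.5044, -0.03, 0.0116]
tool_rot: [0.707, 0.707, 0.0, 0.0]
ft_force: [-1.4, 0.3, 4.7]
grip_width: 0.0104
grasp_force: 62.2
```

```bash
python3 - <<'E'
import cv2
im=cv2.imread("pics/t2.png"); print(im.shape)
cv2.imwrite("pics/t2t.png",cv2.resize(im[190:340,276:372],None,fx=4,fy=4,interpolation=cv2.INTER_CUBIC))
E
```

```text
(420, 560, 3)
```

View pics/t2t.png

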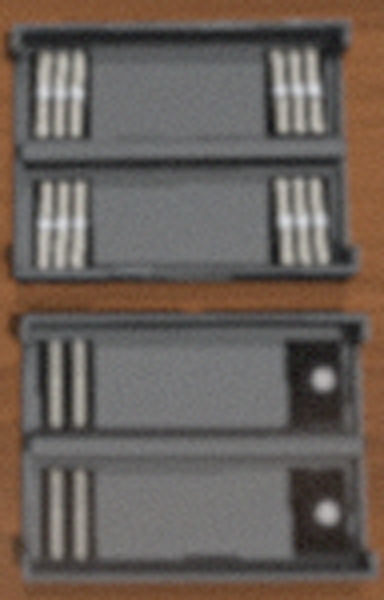

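The picture shows both laid trays square to the axes: mid rim corners (8,28)-(355,275), top rim corners (22,315)-(375,575) in the crop. Next I'll fit their centres.

```bash
python3 - <<'E'
from h import *
q=lambda p:np.array([((u+.5)/4-.5+276,(v+.5)/4-.5+190) for u,v in p])
# rect order (+,+),(+,-),(-,-),(-,+); tray +x=image right, +y=world +x=image up
for n,c,g in(("mid",[(351,24),(356,275),(12,275),(8,28)],(.5044,-.030)),("top",[(368,315),(375,575),(18,575),(22,315)],(.3304,-.030))):
    t,e=fit(rect(.1,.075),.058,q(c),[.5,-.03,-1.57]); print(n,t.round(4),e.round(2))
for n,c in(("mid",[(275,100),(85,100)]),):
    pass
E
```

```text
mid [ 0.5013 -0.0262 -1.5747] 0.52
top [ 0.3314 -0.0306 -1.5813] 0.65
```

>>> step_arm(targets="-1 0 0 0.02 0 0 0; -1 0 0 0.06 0 0 0; -1 0 0 0.12 0 0 0; -1 0 0 0.18 0 0 0; -1 0 0 0.24 0 0 0; -1 0 0 0.3 0 0 0; -1 0 0 0.35 0 0 0; -1 0 0 0.36 0 0 0")

```text
clock: 56.07
eef_pos: [0.5063, -0.0302, 0.1956]
tool_rot: [0.707, 0.707, 0.002, 0.003]
ft_force: [1.6, -0.1, -2.5]
grip_width: 0.0109
grasp_force: 61.1
```

>>> step_arm(targets="-1 0 -0.03 0 0 0 0.08; -1 0 -0.06 0 0 0 0.2; -1 0 -0.09 0 0 0 0.32; -1 0 -0.12 0 0 0 0.45; -1 0 -0.16 0 0 0 0.58; -1 0 -0.2 0 0 0 0.71; -1 0 -0.25 0 0 0 0.85; -1 0 -0.25 0 0 0 0.85")

```text
clock: 56.73
eef_pos: [0.503, -0.1586, 0.189]
tool_rot: [0.437, 0.899, -0.002, -0.001]
ft_force: [0.1, 0.6, -3.1]
grip_width: 0.0108
grasp_force: 61.0
```

>>> step_arm(targets="-1 0.01 -0.03 0 0 0 0.08; -1 0.02 -0.06 0 0 0 0.2; -1 0.03 -0.09 0 0 0 0.32; -1 0.04 -0.12 0 0 0 0.45; -1 0.048 -0.16 0 0 0 0.58; -1 0.048 -0.2 0 0 0 0.71; -1 0.048 -0.247 0 0 0 0.852; -1 0.048 -0.247 0 0 0 0.852; -1 0.048 -0.247 0 0 0 0.852; -1 0.048 -0.247 0 0 0 0.852")

```text
clock: 57.57
eef_pos: [0.5273, -0.2776, 0.1895]
tool_rot: [0.118, 0.993, 0.001, -0.001]
ft_force: [-0.1, 1.4, -2.2]
grip_width: 0.0104
grasp_force: 61.0
```

>>> step_arm(targets="-1 0 0 0 0 0 0; -1 0 0 0 0 0 0")

```text
clock: 57.73
eef_pos: [0.528, -0.2773, 0.1908]
tool_rot: [0.117, 0.993, 0.0, -0.0]
ft_force: [-0.2, -0.2, -3.8]
grip_width: 0.0109
grasp_force: 61.0
```

>>> step_arm(targets="-1 0.001 -0.002 -0.05 0 0 0; -1 0.001 -0.002 -0.1 0 0 0; -1 0.001 -0.002 -0.15 0 0 0; -1 0.001 -0.002 -0.19 0 0 0; -1 0.001 -0.002 -0.215 0 0 0; -1 0.001 -0.002 -0.225 0 0 0; -1 0.001 -0.002 -0.23 0 0 0; -1 0.001 -0.002 -0.23 0 0 0; -1 0.001 -0.002 -0.23 0 0 0")

```text
clock: 58.48
eef_pos: [0.5296, -0.2797, 0.0774]
tool_rot: [0.117, 0.993, -0.0, 0.001]
ft_force: [-0.1, 0.2, -3.4]
grip_width: 0.0106
grasp_force: 60.9
```

>>> step_arm(targets="-1 0 0 -0.004 0 0 0; -1 0 0 -0.008 0 0 0; -1 0 0 -0.012 0 0 0; -1 0 0 -0.014 0 0 0; -1 0 0 -0.014 0 0 0")

```text
clock: 58.9
eef_pos: [0.5284, -0.2795, 0.0689]
tool_rot: [0.117, 0.993, 0.0, -0.0]
ft_force: [0.1, 0.4, -3.8]
grip_width: 0.0107
grasp_force: 61.0
```

>>> step_arm(targets="-1 0 0.002 -0.003 0 0 0; -1 0 0.002 -0.006 0 0 0; -1 0 0.002 -0.007 0 0 0; -1 0 0.002 -0.007 0 0 0")

```text
clock: 59.23
eef_pos: [0.5286, -0.2785, 0.0657]
tool_rot: [0.117, 0.993, 0.0, 0.0]
ft_force: [-0.4, 0.6, -3.1]
grip_width: 0.0102
grasp_force: 61.2
```

>>> step_arm(targets="-1 0 0 -0.002 0 0 0; -1 0 0 -0.002 0 0 0; -1 0 0 -0.002 0 0 0")

```text
clock: 59.48
eef_pos: [0.5287, -0.2784, 0.0656]
tool_rot: [0.117, 0.993, -0.0, 0.0]
ft_force: [-3.2, 2.2, 4.7]
grip_width: 0.0102
grasp_force: 62.1
```

The mid tray has nested at the expected height. Releasing it and fetching the top tray.

>>> step_arm(targets="1 0 0 0 0 0 0; 1 0 0 0 0 0 0; 1 0 0 0 0 0 0; 1 0 0 0 0 0 0; 1 0 0 0.06 0 0 0; 1 0 0 0.14 0 0 0; 1 0 0 0.21 0 0 0; 1 0 0 0.26 0 0 0; 1 0 0 0.26 0 0 0")

```text
clock: 60.23
eef_pos: [0.5321, -0.2804, 0.2017]
tool_rot: [0.117, 0.993, -0.002, 0.006]
ft_force: [0.6, -1.0, 1.2]
grip_width: 0.0853
grasp_force: 0.0
```

>>> step_arm(targets="1 -0.2 0.25 0 0 0 -0.85; 1 -0.2 0.25 0 0 0 -0.85; 1 -0.2 0.25 0 0 0 -0.85; 1 -0.2 0.25 0 0 0 -0.85; 1 -0.2 0.25 0 0 0 -0.85; 1 -0.2 0.25 0 0 0 -0.85; 1 -0.2 0.25 0 0 0 -0.85")

```text
clock: 60.82
eef_pos: [0.4283, -0.153, 0.1946]
tool_rot: [0.436, 0.9, 0.0, 0.0]
ft_force: [-0.5, -0.6, -1.5]
grip_width: 0.0852
grasp_force: 0.0
```

>>> step_arm(targets="1 -0.197 0.247 0 0 0 -0.851; 1 -0.197 0.247 0 0 0 -0.851; 1 -0.197 0.247 0 0 0 -0.851; 1 -0.197 0.247 0 0 0 -0.851; 1 -0.197 0.247 0 0 0 -0.851; 1 -0.197 0.247 0 0 0 -0.851; 1 -0.197 0.247 0 0 0 -0.851; 1 -0.197 0.247 0 0 0 -0.851; 1 -0.197 0.247 0 0 0 -0.851")

```text
clock: 61.57
eef_pos: [0.3305, -0.0303, 0.1945]
tool_rot: [0.707, 0.708, -0.0, -0.0]
ft_force: [-0.7, -0.4, -0.3]
grip_width: 0.0853
grasp_force: 0.0
```

```bash
python3 - <<'E'
from h import *
o=bot.get_obs();print(o['eef_pos'],o['tool_rot'])
im=snap("top","t15.png")
# mid tray blade centroids, compare with symmetric positions
g=cv2.cvtColor(im,cv2.COLOR_RGB2GRAY); m=(g>140).astype(np.uint8); m[:,:375]=0;m[:,490:]=0;m[:150]=0;m[290:]=0
m=cv2.dilate(m,np.ones((3,3),np.uint8))
n,l,s,c=cv2.connectedComponentsWithStats(m);print([(c[i].round(1).tolist(),int(s[i,4])) for i in range(1,n) if s[i,4]>25])
print(np.mean([p2w("top",[c[i]],.07)[0] for i in range(1,n) if s[i,4]>60],0))
E
```

```text
[ 0.33050554 -0.0303036   0.19452431] [ 7.06688012e-01  7.07525301e-01 -3.64806442e-05 -2.93105409e-05]
[([418.2, 181.4], 296), ([451.2, 188.8], 303), ([407.1, 240.7], 317), ([441.2, 248.5], 322), ([386.9, 276.2], 760)]
[ 0.497568   -0.25669829  0.07      ]
```

>>> step_arm(targets="1 0 0 -0.08 0 0 0; 1 0 0 -0.16 0 0 0; 1 0 0 -0.24 0 0 0; 1 0 0 -0.3 0 0 0; 1 0 0 -0.34 0 0 0; 1 0 0 -0.36 0 0 0; 1 0 0 -0.368 0 0 0; 1 0 0 -0.368 0 0 0")

```text
clock: 62.28
eef_pos: [0.3294, -0.0302, 0.0098]
tool_rot: [0.707, 0.707, -0.001, -0.001]
ft_force: [-0.5, 0.4, -0.4]
grip_width: 0.0856
grasp_force: 0.0
```

>>> step_arm(targets="-1 0 0 0 0 0 0; -1 0 0 0 0 0 0; -1 0 0 0 0 0 0; -1 0 0 0 0 0 0; -1 0 0 0 0 0 0; -1 0 0 0 0 0 0; -1 0 0 0 0 0 0; -1 0 0 0 0 0 0; -1 0 0 0 0 0 0")

```text
clock: 63.03
eef_pos: [0.3306, -0.0301, 0.0112]
tool_rot: [0.707, 0.707, 0.0, 0.0]
ft_force: [-0.9, 0.6, 6.7]
grip_width: 0.0104
grasp_force: 59.9
```

```bash
python3 - <<'E'
from h import *
print(p2w("top",[(429.4,214.85)],.07)); print(w2p("top",place([.5244,-.2764,-.2333],[[0,0]],.07)))
im=cv2.imread("pics/t2.png");g=cv2.cvtColor(im,cv2.COLOR_BGR2GRAY); m=(g>140).astype(np.uint8); k=np.zeros_like(m);k[195:265,276:372]=1
m=cv2.dilate(m*k,np.ones((3,3),np.uint8)); n,l,s,c=cv2.connectedComponentsWithStats(m)
L=[c[i] for i in range(1,n) if s[i,4]>60];print(len(L),p2w("top",[np.mean(L,0)],.016))
o=bot.get_obs();print(o['eef_pos'],o['grip_width'])
E
```

```text
[[ 0.52502518 -0.27754192  0.07      ]]
[[428.92551322 215.11952825]]
4 [[ 0.50236704 -0.02800865  0.016     ]]
[ 0.33059451 -0.03005146  0.01119082] 0.010360058240817416
```

>>> step_arm(targets="-1 0 0 0.02 0 0 0; -1 0 0 0.06 0 0 0; -1 0 0 0.12 0 0 0; -1 0 0 0.18 0 0 0; -1 0 0 0.24 0 0 0; -1 0 0 0.3 0 0 0; -1 0 0 0.36 0 0 0; -1 0 0 0.41 0 0 0; -1 0 0 0.45 0 0 0; -1 0 0 0.45 0 0 0")

```text
clock: 63.87
eef_pos: [0.3322, -0.0302, 0.239]
tool_rot: [0.707, 0.707, 0.002, 0.003]
ft_force: [0.6, 0.9, -3.5]
grip_width: 0.0107
grasp_force: 59.1
```

>>> step_arm(targets="-1 0.02 -0.025 0 0 0 0.08; -1 0.05 -0.06 0 0 0 0.2; -1 0.08 -0.1 0 0 0 0.32; -1 0.11 -0.14 0 0 0 0.45; -1 0.14 -0.18 0 0 0 0.58; -1 0.17 -0.22 0 0 0 0.71; -1 0.2 -0.25 0 0 0 0.85; -1 0.2 -0.25 0 0 0 0.85")

```text
clock: 64.53
eef_pos: [0.4317, -0.1574, 0.233]
tool_rot: [0.436, 0.9, -0.001, -0.001]
ft_force: [-0.0, 1.2, -2.7]
grip_width: 0.0108
grasp_force: 59.1
```

>>> step_arm(targets="-1 0.02 -0.025 0 0 0 0.08; -1 0.05 -0.06 0 0 0 0.2; -1 0.08 -0.1 0 0 0 0.32; -1 0.11 -0.14 0 0 0 0.45; -1 0.14 -0.18 0 0 0 0.58; -1 0.17 -0.22 0 0 0 0.71; -1 0.19 -0.245 0 0 0 0.852; -1 0.19 -0.245 0 0 0 0.852; -1 0.19 -0.245 0 0 0 0.852; -1 0.19 -0.245 0 0 0 0.852")

```text
clock: 65.37
eef_pos: [0.524, -0.2765, 0.2338]
tool_rot: [0.117, 0.993, 0.001, -0.002]
ft_force: [0.6, 0.4, -2.5]
grip_width: 0.0106
grasp_force: 59.1
```

>>> step_arm(targets="-1 0 0 0 0 0 0; -1 0 0 0 0 0 0")

```text
clock: 65.53
eef_pos: [0.5246, -0.2767, 0.2356]
tool_rot: [0.117, 0.993, 0.0, -0.0]
ft_force: [-0.6, -0.1, -3.2]
grip_width: 0.0107
grasp_force: 59.1
```

>>> step_arm(targets="-1 0.001 -0.001 -0.05 0 0 0; -1 0.001 -0.001 -0.1 0 0 0; -1 0.001 -0.001 -0.14 0 0 0; -1 0.001 -0.001 -0.175 0 0 0; -1 0.001 -0.001 -0.195 0 0 0; -1 0.001 -0.001 -0.207 0 0 0; -1 0.001 -0.001 -0.212 0 0 0; -1 0.001 -0.001 -0.212 0 0 0; -1 0.001 -0.001 -0.212 0 0 0")

```text
clock: 66.28
eef_pos: [0.5264, -0.2783, 0.1309]
tool_rot: [0.117, 0.993, -0.0, 0.001]
ft_force: [1.2, 0.2, -3.5]
grip_width: 0.0106
grasp_force: 59.0
```

>>> step_arm(targets="-1 0 0 -0.004 0 0 0; -1 0 0 -0.008 0 0 0; -1 0 0 -0.012 0 0 0; -1 0 0 -0.012 0 0 0; -1 0 0 -0.012 0 0 0")

```text
clock: 66.7
eef_pos: [0.5255, -0.278, 0.1235]
tool_rot: [0.117, 0.993, 0.0, -0.0]
ft_force: [-0.8, 0.0, -3.0]
grip_width: 0.0107
grasp_force: 59.0
```

>>> step_arm(targets="-1 0 0 -0.003 0 0 0; -1 0 0 -0.006 0 0 0; -1 0 0 -0.009 0 0 0; -1 0 0 -0.009 0 0 0; -1 0 0 -0.009 0 0 0")

```text
clock: 67.12
eef_pos: [0.5257, -0.2781, 0.1193]
tool_rot: [0.117, 0.993, -0.0, 0.0]
ft_force: [-0.0, 0.4, -1.5]
grip_width: 0.0105
grasp_force: 59.3
```

>>> step_arm(targets="-1 0 0 -0.002 0 0 0; -1 0 0 -0.002 0 0 0; -1 0 0 -0.002 0 0 0")

```text
clock: 67.37
eef_pos: [0.5257, -0.2781, 0.1192]
tool_rot: [0.117, 0.993, -0.0, 0.0]
ft_force: [-3.1, 1.9, 5.9]
grip_width: 0.0107
grasp_force: 60.2
```

The top tray is nested at the expected height too. Releasing, retreating and checking.

>>> step_arm(targets="1 0 0 0 0 0 0; 1 0 0 0 0 0 0; 1 0 0 0 0 0 0; 1 0 0 0 0 0 0; 1 0 0 0.06 0 0 0; 1 0 0 0.14 0 0 0; 1 0 0 0.21 0 0 0; 1 0 0 0.24 0 0 0; 1 -0.05 0.08 0.24 0 0 0; 1 -0.1 0.16 0.24 0 0 0")

```text
clock: 68.2
eef_pos: [0.4831, -0.2084, 0.2385]
tool_rot: [0.118, 0.993, -0.0, 0.002]
ft_force: [0.1, 0.7, 0.2]
grip_width: 0.0853
grasp_force: 0.0
```

>>> step_arm(targets="1 -0.15 0.5 0 0 0 0; 1 -0.15 0.5 0 0 0 0; 1 -0.15 0.5 0 0 0 0; 1 -0.15 0.5 0 0 0 0; 1 -0.15 0.5 0 0 0 0; 1 -0.15 0.5 0 0 0 0; 1 -0.15 0.5 0 0 0 0; 1 -0.15 0.5 0 0 0 0")

```text
clock: 68.87
eef_pos: [0.4056, 0.0453, 0.2384]
tool_rot: [0.114, 0.993, 0.0, 0.0]
ft_force: [0.9, 0.1, -0.1]
grip_width: 0.0857
grasp_force: 0.0
```

```bash
python3 - <<'E'
from h import *
im=snap("top","t16.png")[...,::-1]; im0=cv2.imread("pics/top0.png")
a,b=[cv2.cvtColor(i[145:275,370:495],cv2.COLOR_BGR2GRAY).astype(np.float32) for i in(im,im0)]
print("shift",cv2.phaseCorrelate(b,a),"meandiff",np.abs(a-b).mean(),bot.get_obs()["eef_pos"])
s=snap("scene","s16.png")[...,::-1]; s0=cv2.imread("pics/scene0.png")
a,b=[cv2.cvtColor(i[180:275,105:190],cv2.COLOR_BGR2GRAY).astype(np.float32) for i in(s,s0)]
print("scene shift",cv2.phaseCorrelate(b,a),np.abs(a-b).mean())
cv2.imwrite("pics/fin.png",np.hstack([cv2.resize(i[180:275,105:190],None,fx=4.5,fy=4.5,interpolation=cv2.INTER_CUBIC) for i in(s0,s)]))
E
```

```text
shift ((0.31840357582363765, 1.212183033091705), 1.0723354428891783) meandiff 8.132062 [0.4062717  0.04387047 0.23834333]
scene shift ((0.32921927275359053, -0.33653489362401245), 0.9406306310936257) 6.2459445
```

```bash
python3 -c "
from workcell import bot
print(bot.job_done())"
```

```text
the job is handed in; nothing more can be done
None
```

I put all five parts in their pockets, restacked both trays (the stack matches its starting position to about 3 mm in the camera images), and handed the job in at about 69 s; no verdict came back.

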